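# Nest the casseroles and bar the carrier

## Task

Put the three handled casseroles away: stand the largest in the carrier's ring, then nest the middle one in it and the smallest in that, each right down and level, with the handles fanned out so that about three finger-widths or more lie between any two. Then lift the drop bar over the carrier's two forked keepers and let it drop fully into both notches, tab up, across the nest. Leave the other things on the bench standing where they are.

Things in the scene. Friction and masses are not known exactly. Their poses are not given: they have to be found in the camera images.
- pan_large_grip (a point): middle of the black plastic grip (40 long, 12 wide, 16 deep) on the handle of the largest of three steel casseroles; 92 mm from the pan's axis, 45 above its underside. x outward along the handle, z up. The grip runs from 72 to 112 mm from the axis, top 5 above the rim, on a flat strap 10 wide, 4 thick, flush with the rim. Pinch it across its width.
- pan_large_foot (a point): centre of the underside of the largest of three open, tapered stainless-steel casseroles (about 160 g): height 48 mm, outer diameter 120 at the rim, 100 at the foot, wall 3, floor 4 thick; one straight handle along own +x, z up.
- pan_medium_grip (a point): middle of the black plastic grip (40 long, 12 wide, 16 deep) on the handle of the middle-sized of three steel casseroles; 92 mm from the pan's axis, 47 above its underside. x outward along the handle, z up. The grip runs from 72 to 112 mm from the axis, top 5 above the rim, on a flat strap 10 wide, 4 thick, flush with the rim. Pinch it across its width.
- pan_medium_foot (a point): centre of the underside of the middle-sized of three open, tapered stainless-steel casseroles (about 120 g): height 50 mm, outer diameter 98 at the rim, 78 at the foot, wall 3, floor 4 thick; one straight handle along own +x, z up. Nested, it stands on the floor of the next larger one.
- pan_small_grip (a point): middle of the black plastic grip (40 long, 12 wide, 16 deep) on the handle of the smallest of three steel casseroles; 92 mm from the pan's axis, 49 above its underside. x outward along the handle, z up. The grip runs from 72 to 112 mm from the axis, top 5 above the rim, on a flat strap 10 wide, 4 thick, flush with the rim. Pinch it across its width.
- pan_small_foot (a point): centre of the underside of the smallest of three open, tapered stainless-steel casseroles (about 90 g): height 52 mm, outer diameter 76 at the rim, 58 at the foot, wall 3, floor 4 thick; one straight handle along own +x, z up. Nested, it stands on the floor of the next larger one.
- carrier_seat (a point): centre of the carrier's board inside its locating ring, 8 mm above the bench. The carrier is fixed: grey board 140 (x) x 320 (y) x 8, ring inside diameter 112, 6 high, keepers at both ends. Nested grips lie at overlapping heights: one handle over another stops the inner pan going down. Handles end 20 short of the keepers and pass 5 under the bar, so may point any way.
- carrier_notches (a point): midway between the notches of the carrier's two forked steel keepers, at the notch bottoms, 78 mm above the bench; y points to one keeper, z up. The keepers stand at own y = +140 and -140, 16 thick (y), 48 wide (x), tops 110 above the bench. The open-topped notches are 24 wide for 13 mm up, then flare to about 38
- bar_tab (a point): middle of the black upright tab (18 wide in x, 44 long, 44 high) on the loose drop bar, 34 mm above the bar's underside; bar along y, z up. Aluminium, 16 wide, 12 high, about 150 g; a black collar (30 wide, 14 high, 318 between their inner faces, 346 overall) at each end goes outside the keepers. Lies tab up on the bench; either way round will do
- dish: bystander: a small clear petri dish, 69 diameter, 15 high (mm); origin at the centre of its underside
- beaker: bystander: a small beaker, 66 diameter, 82 high (mm); origin at the centre of its underside
- dropper: bystander: a dropper bottle, 51 diameter, 143 high (mm); origin at the centre of its underside
- dark: bystander: a dark bottle with a grey cap, 51 diameter, 93 high (mm); origin at the centre of its underside

How it is judged:
By the outcome, as a careful person would: the job done as asked, in the order asked, and still so for the second after the job is handed in, with the robot touching nothing.
It also fails if it takes over 72 s, if anything falls off the work surface, if the arm or the gripper's body presses on something with over 40 N, if the wrist force passes 120 N, or if a joint passes its speed limit or range.

## Robot

A 6-joint arm with a two-finger parallel gripper is mounted at the origin on a cart in front of the work surface, level with it; the furniture and walls round the work are solid. World frame = base frame: x ahead of the robot, y to its left, z up, the work surface at z = 0. Lengths are in mm, angles in rad, forces in N, time in s.
With the tool pointing down it reaches from about 350 to 850 mm from the base axis. Payload 8.1 kg.
Tool frame: the origin (TCP) lies at the very end of the fingers, on their centre line; the grasp point (between the pads) lies 19 mm behind it; x points along the fingers, y is the direction in which the jaws open and shut, and the axes are right-handed (so a half turn about x gives the same grasp; the last joint's range is limited). The gripper opens to 93 mm and grips with 3 to 60 N. Pads are 15 mm wide; open, the fingers measure 128 mm over their backs; the gripper's body (75 mm by 188 mm) begins 65 mm behind the grasp point.
Start: joints at [-1.279, 0.13, 1.488, -0, 1.523, -0.085], TCP at [220.788, -557.905, 218.635] pointing down, gripper open.
Joint ranges: [-2.96, 2.96], [-0.89, 2.26], [0.02, 2.5], [-1.34, 4.48], [0, 2.73], [-2.66, 2.66]. Speed limits (rad/s): [2.39, 2.39, 2.79, 3.14, 3.14, 3.14].

## Interface

Orientations are given as a rotation vector (axis times angle).
In Python, from cell import get_state, camera, camera_params, sign_off gives the robot as it stands.
- The arm moves only by the tool step_arm, never from a script. Its argument "motion" is a list of rows, each a list of 6 numbers: the shift along the tool's x, y, z in m, then the turn, a rotation vector about the tool's x, y, z in rad. In form: [[x, y, z, ax, ay, az], ...]. A call has 1 to 10 rows; each row shifts and turns the commanded pose from where the row before left it, along the tool's axes as they then stand; what a row does not reach is not made up. A row lasts 1/12 s, in which the tool goes at most 41.7 mm and 7.16 degrees, less where a joint would pass 70% of its speed; a pose out of reach is approached as far as the arm can. A call with a gripper value outside its range is refused whole. "gripper" is the opening, from 0 (shut) to 1 (fully open), set as the call begins (left out, the last holds). The fingers move at their own pace and stop on an object; the grip force is fixed at half the most. Time passes only in rows, so rows that do not move let the fingers close. It gives the time, the measured TCP pose, the force and the opening at its end, in the units of the state.
- get_state(): the state, without advancing time (a new reading comes with each control period).
- camera(name): name is "scene" or "top" or "wrist"; returns the picture (384x512x3 uint8, blue, green, red); there is no depth.
- camera_params(name): a dict with "intrinsics" (3x3 intrinsics, pixels), "cam_to_world" (4x4, takes a point from camera to world coordinates). Camera axes: x right, y up, looking along -z (the intrinsics and any distortion apply to the point x, -y, -z); pixel columns grow to the right and rows downward; lengths in mm; the calibration is good to about 2 mm. The wrist camera is an equidistant fisheye: a pixel r from the principal point sees the ray r / f radians off the axis. A picture is of the moment at which its call begins: read the wrist's pose just before it. camera_params takes no time and is no camera call; for the wrist camera it gives the pose at the moment of the call.
- sign_off(): hands the job in, once; it reports no verdict.
The state is a dict: "t": time; "qpos": joint angles; "qd": joint speeds; "joint_torque": joint torques, N m; "ee_pos": TCP position; "tool_rot": TCP orientation; "force": force on the tool from outside, world axes, zero at the start; "torque": the same for the moment, N m; "gripper_width": finger opening in mm.
Only numpy, scipy, OpenCV 4.12 (cv2) and the standard library are available. Lean on these libraries where they do the work, as an engineer would, in place of code of your own. Each camera call takes 0.05 s, during which the arm holds its last target.

## Working session

There is one attempt and no reset: what is moved stays moved. The work goes in short steps, Python scripts to look and compute and a tool call to move; the robot and the scene stay as the last step left them, time stands still between calls to the robot, and variables do not carry over. Pictures are saved under pics/ and viewed, and the job is handed in when it is done.

Besides the shell and the picture viewer there is one more tool, called after "Emit:" by a JSON object that holds its "api" and its "payload". step_arm: Moves the arm, as the interface text tells. Its arguments: {"type":"object","properties":{"motion":{"type":"array"},"gripper":{"type":"number"}},"required":["motion"]}

```bash
ls; mkdir -p pics; python3 - <<'E'
from cell import *
import cv2,numpy as np
np.set_printoptions(precision=4,suppress=True)
s=get_state();print(s)
for n in ["scene","top","wrist"]:
    p=camera_params(n);print(n,p)
    cv2.imwrite(f"pics/{n}0.png",camera(n))
E
```

```text
pics
{'t': 0.0, 'qpos': array([-1.2794,  0.1312,  1.4893,  0.    ,  1.523 , -0.0854]), 'qd': array([ 0.0002,  0.0011,  0.0006, -0.002 , -0.0013,  0.0004]), 'joint_torque': array([  0.0004, -55.983 , -49.1768,   0.077 ,   0.0353,  -0.0001]), 'ee_pos': array([ 220.6193, -557.3624,  217.5889]), 'tool_rot': array([ 2.0159,  0.3862, -2.0163]), 'force': array([0.0356, 0.3061, 0.4745]), 'torque': array([-0.0465, -0.0187, -0.0208]), 'gripper_width': 93.09575315301973}
scene {'intrinsics': array([[445.7553,   0.    , 256.9288],
       [  0.    , 445.7553, 191.6329],
       [  0.    ,   0.    ,   1.    ]]), 'cam_to_world': array([[    0.9555,    -0.1867,     0.2284,   890.6721],
       [    0.295 ,     0.5929,    -0.7493, -1089.7625],
       [    0.0045,     0.7833,     0.6216,   980.4459],
       [    0.    ,     0.    ,     0.    ,     1.    ]])}
top {'intrinsics': array([[439.7044,   0.    , 251.6492],
       [  0.    , 439.7044, 192.4325],
       [  0.    ,   0.    ,   1.    ]]), 'cam_to_world': array([[  -0.0284,    0.9927,   -0.117 ,  376.1742],
       [  -0.9994,   -0.0304,   -0.016 ,  -29.9018],
       [  -0.0195,    0.1164,    0.993 , 1603.3228],
       [   0.    ,    0.    ,    0.    ,    1.    ]])}
wrist {'intrinsics': array([[297.3186,   0.    , 250.8417],
       [  0.    , 297.3186, 184.7394],
       [  0.    ,   0.    ,   1.    ]]), 'cam_to_world': array([[   0.3673,    0.897 ,    0.246 ,  290.3203],
       [  -0.9301,    0.3546,    0.0958, -529.3855],
       [  -0.0013,   -0.264 ,    0.9645,  383.8286],
       [   0.    ,    0.    ,    0.    ,    1.    ]])}
```

View pics/scene0.png

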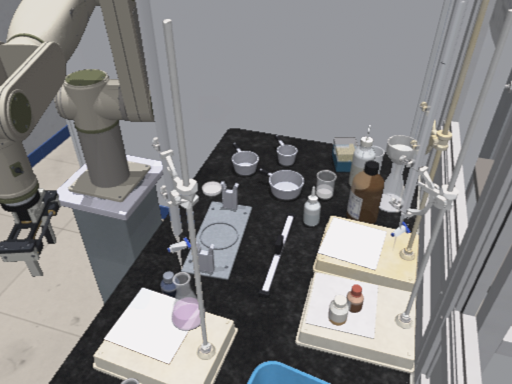

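View pics/top0.png

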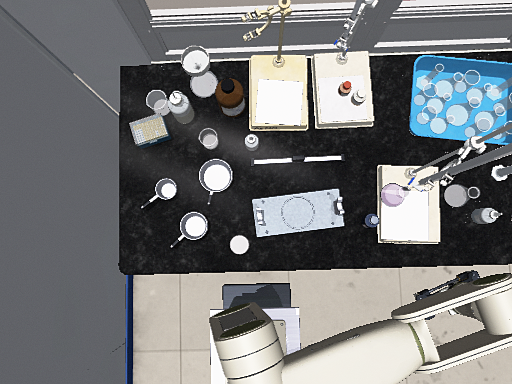

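View pics/wrist0.png

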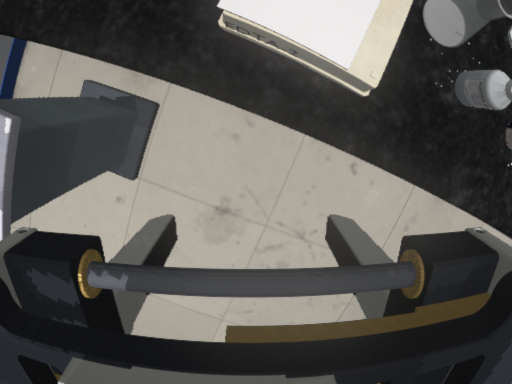

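```bash
cat > h.py <<'E'
from cell import *
import cv2,numpy as np
from scipy.spatial.transform import Rotation as R
np.set_printoptions(precision=3,suppress=True)
def ray(p,u,v,fish=False):
    K=p["intrinsics"];a=(u-K[0,2])/K[0,0];b=(v-K[1,2])/K[1,1]
    if fish:
        r=np.hypot(a,b);s=np.sin(r)/r if r>1e-9 else 1.;d=np.array([a*s,-b*s,-np.cos(r)])
    else: d=np.array([a,-b,-1.])
    M=p["cam_to_world"];return M[:3,3],M[:3,:3]@(d/np.linalg.norm(d))
def onz(p,u,v,z,fish=False):
    o,d=ray(p,u,v,fish);return o+d*(z-o[2])/d[2]
def proj(p,X,fish=False):
    M=p["cam_to_world"];c=M[:3,:3].T@(np.asarray(X,float)-M[:3,3]);K=p["intrinsics"]
    x,y,z=c[0],-c[1],-c[2]
    if fish:
        r=np.hypot(x,y);t=np.arctan2(r,z);k=t/r if r>1e-9 else 0;return np.array([K[0,0]*x*k+K[0,2],K[1,1]*y*k+K[1,2]])
    return np.array([K[0,0]*x/z+K[0,2],K[1,1]*y/z+K[1,2]])
def tri(rays):
    A=np.zeros((3,3));b=np.zeros(3)
    for o,d in rays:
        P=np.eye(3)-np.outer(d,d);A+=P;b+=P@o
    X=np.linalg.solve(A,b)
    return X,[np.linalg.norm((np.eye(3)-np.outer(d,d))@(X-o)) for o,d in rays]
def down(yaw):
    # tool x down, tool y = (cos yaw, sin yaw,0)
    x=np.array([0,0,-1.]);y=np.array([np.cos(yaw),np.sin(yaw),0]);return np.column_stack([x,y,np.cross(x,y)])
def st():
    s=get_state();Rm=R.from_rotvec(s["tool_rot"]).as_matrix()
    print("t %.2f"%s["t"],"pos",s["ee_pos"],"yaw(deg) %.2f"%np.degrees(np.arctan2(Rm[1,1],Rm[0,1])),"xax",Rm[:,0],"F",s["force"],"w %.1f"%s["gripper_width"],"q",s["qpos"])
    return s,Rm
def delta(P,yaw=None):
    s,Rm=st();d=Rm.T@(np.asarray(P,float)-s["ee_pos"])/1000
    r=np.zeros(3)
    if yaw is not None: r=R.from_matrix(Rm.T@down(np.radians(yaw))).as_rotvec()
    print("d",np.round(d,4),"rot",np.round(r,4), "deg %.1f"%np.degrees(np.linalg.norm(r)))
    return d,r
E
python3 - <<'E'
from h import *
s,Rm=st();print(Rm)
p=camera_params("top")
for n,u,v,z in [("L",215,177,48),("S",167,190,52),("M",193,226,50),("car",298,213,8),("k1",261,216,110),("k2",339,206,110),("bar0",252,162,12),("bar1",343,157,12),("bar",297,159,20),("beak",208,139,0),("drop",251,143,0),("dish",239,244,8),("dark",372,220,50)]:
    print(n,onz(p,u,v,z))
im=cv2.imread("pics/top0.png")
cv2.imwrite("pics/topc.png",cv2.resize(im[115:260,130:350],(792,522),interpolation=cv2.INTER_CUBIC))
im=cv2.imread("pics/scene0.png")
cv2.imwrite("pics/scenec.png",cv2.resize(im[130:300,170:340],(600,600),interpolation=cv2.INTER_CUBIC))
E
```

```text
t 0.15 pos [ 220.646 -557.463  217.821] yaw(deg) -68.41 xax [-0.     0.001 -1.   ] F [ 0.091  0.162 -0.135] w 93.1 q [-1.279  0.131  1.489  0.     1.523 -0.085]
[[-0.     0.368 -0.93 ]
 [ 0.001 -0.93  -0.368]
 [-1.    -0.001 -0.   ]]
L [619.058 124.909  48.   ]
S [576.914 296.916  52.   ]
M [446.076 205.854  50.   ]
car [ 483.878 -170.039    8.   ]
k1 [470.525 -35.252 110.   ]
k2 [ 496.637 -300.904  110.   ]
bar0 [676.127  -8.68   12.   ]
bar1 [ 684.034 -342.546   12.   ]
bar [ 680.47  -173.362   20.   ]
beak [770.758 153.175   0.   ]
drop [750.249  -6.843   0.   ]
dish [378.336  46.782   8.   ]
dark [ 448.723 -424.701   50.   ]
```

View pics/topc.png

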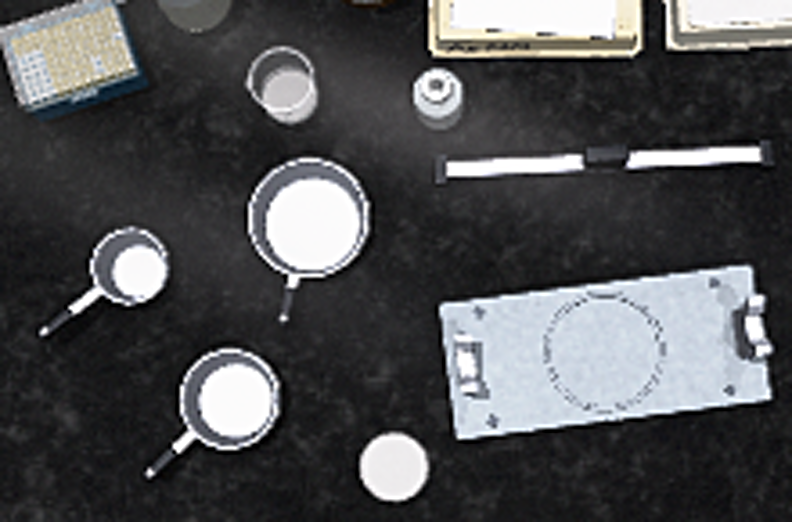

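View pics/scenec.png

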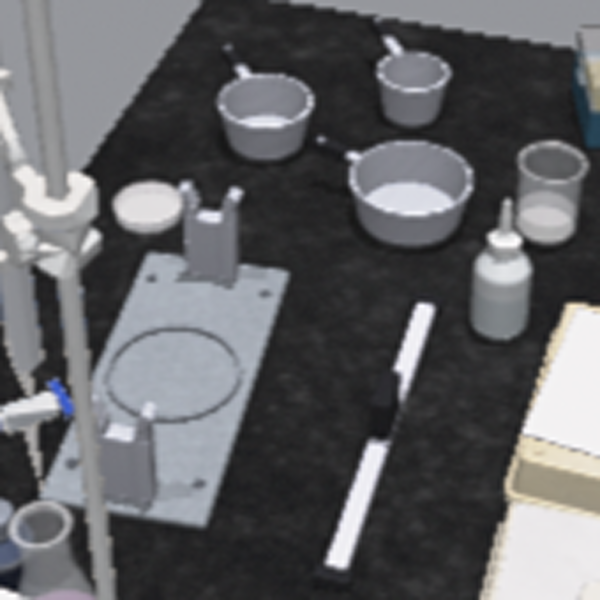

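```bash
python3 - <<'E'
from h import *
p=camera_params("scene")
print("rod base",onz(p,205,350,30),"rod2",onz(p,405,322,30), "rod3",onz(p,407,253,30))
t=camera_params("top")
b=onz(p,205,350,30)
for z in (30,300,500,700): 
    X=b.copy();X[2]=z;print(z,proj(p,X),proj(t,X))
im=cv2.imread("pics/top0.png")
cv2.imwrite("pics/topd.png",cv2.resize(im[110:300,340:512],(688,760),interpolation=cv2.INTER_CUBIC)[:600])
E
```

```text
rod base [ 602.08  -557.443   30.   ] rod2 [1051.367 -335.509   30.   ] rod3 [1045.996  -88.285   30.   ]
30 [205. 350.] [405.095 176.541]
300 [195.791 273.74 ] [434.685 162.758]
500 [186.359 195.635] [465.79  148.269]
700 [173.258  87.144] [510.398 127.491]
```

View pics/topd.png

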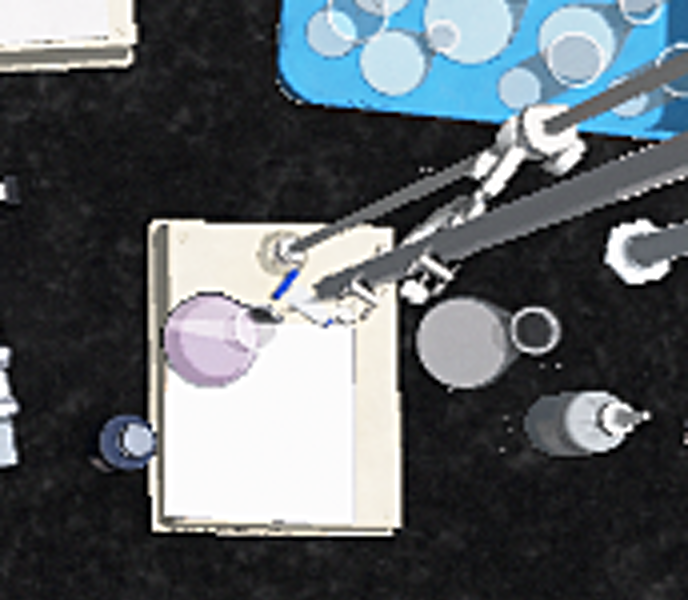

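```bash
cat >> h.py <<'E'
def plan(P,yaw=None,vmax=38,amax=7.0,level=True):
    """how far to go, shared over equal rows; tool frame at each row"""
    s,Rm=st();p=s["ee_pos"];P=np.asarray(P,float);D=P-p
    Re=Rm if yaw is None else down(np.radians(yaw))
    rv=R.from_matrix(Rm.T@Re).as_rotvec()
    n=max(1,int(np.ceil(max(np.linalg.norm(D)/vmax,np.degrees(np.linalg.norm(rv))/amax))))
    if np.linalg.norm(rv)<0.004: 
        print(n,"rows each",(np.round(Rm.T@D/n/1000,4)).tolist(),"dist %.0f"%np.linalg.norm(D));return
    print("rows",n,"total turn",rv)
    Rc=Rm.copy()
    for i in range(n):
        print((np.round(Rc.T@D/n/1000,4)).tolist()+np.round(rv/n,4).tolist())
        Rc=Rc@R.from_rotvec(rv/n).as_matrix()
E
python3 - <<'E'
from h import *
plan([340,-150,300])
E
```

```text
t 0.15 pos [ 220.646 -557.463  217.821] yaw(deg) -68.41 xax [-0.     0.001 -1.   ] F [ 0.091  0.162 -0.135] w 93.1 q [-1.279  0.131  1.489  0.     1.523 -0.085]
12 rows each [-0.0068, -0.0279, -0.0217] dist 432
```

Emit:
{"api": "step_arm", "payload": {"motion": [[-0.008, -0.031, -0.024, 0, 0, 0], [-0.008, -0.031, -0.024, 0, 0, 0], [-0.008, -0.031, -0.024, 0, 0, 0], [-0.008, -0.031, -0.024, 0, 0, 0], [-0.008, -0.031, -0.024, 0, 0, 0], [-0.008, -0.031, -0.024, 0, 0, 0], [-0.008, -0.031, -0.024, 0, 0, 0], [-0.008, -0.031, -0.024, 0, 0, 0], [-0.008, -0.031, -0.024, 0, 0, 0], [-0.008, -0.031, -0.024, 0, 0, 0]]}}

```text
t: 0.98
ee_pos: [329.7, -179.5, 298.9]
tool_rot: [2.016, 0.384, -2.015]
force: [1.9, -0.3, 0.6]
gripper_width: 93.0
```

```bash
python3 - <<'E'
from h import *
plan([380,0,250],-104)
cv2.imwrite("pics/w1.png",camera("wrist"))
E
```

```text
t 0.98 pos [ 329.72  -179.521  298.875] yaw(deg) -68.45 xax [ 0. -0. -1.] F [ 1.908 -0.279  0.598] w 93.0 q [-0.635 -0.521  1.912  0.     1.75   0.559]
rows 6 total turn [ 0.621 -0.    -0.   ]
[0.0081, -0.0248, -0.0188, 0.1034, -0.0, -0.0]
[0.0081, -0.0266, -0.0161, 0.1034, -0.0, -0.0]
[0.0081, -0.0281, -0.0133, 0.1034, -0.0, -0.0]
[0.0081, -0.0293, -0.0103, 0.1034, -0.0, -0.0]
[0.0081, -0.0302, -0.0073, 0.1034, -0.0, -0.0]
[0.0081, -0.0308, -0.0041, 0.1034, -0.0, -0.0]
```

View pics/w1.png

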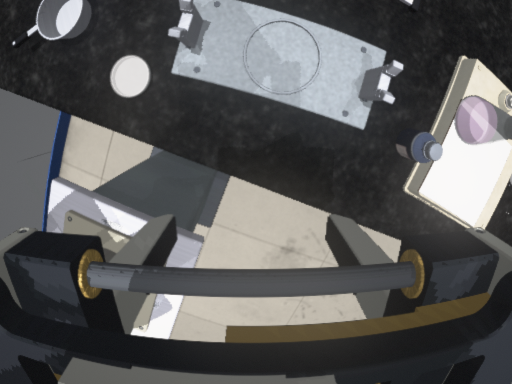

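```bash
cat >> h.py <<'E'
import pickle
def snap(tag,cam="wrist"):
    p=camera_params(cam);im=camera(cam);cv2.imwrite(f"pics/{tag}.png",im);pickle.dump(p,open(f"pics/{tag}.pkl","wb"));return im,p
def load(tag): return cv2.imread(f"pics/{tag}.png"),pickle.load(open(f"pics/{tag}.pkl","rb"))
def find(im,K=None):
    pass
E
python3 - <<'E'
from h import *
import shutil
im,p=snap("w1b")
st()
# carrier ring: fit ellipse of dark ring on board by threshold
for u,v,z,n in [(283,57,8,"ring"),(62,12,50,"M rim"),(130,77,15,"dish"),(425,150,93,"dark")]:
    print(n,onz(p,u,v,z,True))
plan([400,30,250],-104)
E
```

```text
t 1.08 pos [ 331.73  -177.065  300.428] yaw(deg) -68.02 xax [ 0.003 -0.    -1.   ] F [-0.074 -1.157 -0.009] w 92.8 q [-0.629 -0.522  1.91   0.002  1.75   0.559]
ring [ 491.796 -162.217    8.   ]
M rim [452.343 204.82   50.   ]
dish [380.794  51.996  15.   ]
dark [ 448.205 -395.845   93.   ]
t 1.08 pos [ 331.73  -177.065  300.428] yaw(deg) -68.02 xax [ 0.003 -0.    -1.   ] F [-0.074 -1.157 -0.009] w 92.8 q [-0.629 -0.522  1.91   0.002  1.75   0.559]
rows 6 total turn [ 0.628 -0.003 -0.001]
[0.0084, -0.0278, -0.0234, 0.1047, -0.0006, -0.0001]
[0.0084, -0.0301, -0.0204, 0.1047, -0.0006, -0.0001]
[0.0084, -0.032, -0.0172, 0.1047, -0.0006, -0.0001]
[0.0084, -0.0336, -0.0137, 0.1047, -0.0006, -0.0001]
[0.0084, -0.0349, -0.0102, 0.1047, -0.0006, -0.0001]
[0.0084, -0.0358, -0.0065, 0.1047, -0.0006, -0.0001]
```

Emit:
{"api": "step_arm", "payload": {"motion": [[0.008, -0.028, -0.023, 0.105, 0, 0], [0.008, -0.03, -0.02, 0.105, 0, 0], [0.008, -0.032, -0.017, 0.105, 0, 0], [0.008, -0.034, -0.014, 0.105, 0, 0], [0.008, -0.035, -0.01, 0.105, 0, 0], [0.008, -0.036, -0.006, 0.105, 0, 0], [0, 0, 0, 0, 0, 0]]}}

```text
t: 1.67
ee_pos: [388.2, 12.3, 253.1]
tool_rot: [-2.112, 0.211, 2.118]
force: [-0.1, 0.1, -0.0]
gripper_width: 93.2
```

```bash
python3 - <<'E'
from h import *
st();snap("w2")
E
```

```text
t 1.67 pos [388.226  12.26  253.065] yaw(deg) -101.49 xax [-0.002  0.002 -1.   ] F [-0.142  0.114 -0.035] w 93.2 q [-0.103 -0.481  1.967  0.002  1.658  1.669]
```

View pics/w2.png

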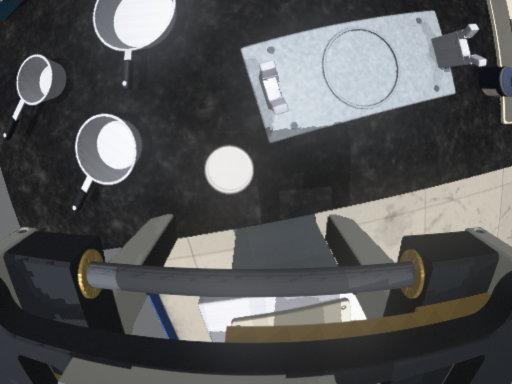

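```bash
python3 - <<'E'
from h import *
plan([440,110,240],-101.5)
E
```

```text
t 1.72 pos [387.974   9.981 253.723] yaw(deg) -101.00 xax [-0.002  0.001 -1.   ] F [ 0.52  -0.342  0.541] w 93.1 q [-0.107 -0.482  1.967  0.     1.659  1.656]
rows 3 total turn [0.009 0.002 0.   ]
[0.0046, -0.036, -0.0107, 0.0029, 0.0008, 0.0]
[0.0046, -0.0361, -0.0106, 0.0029, 0.0008, 0.0]
[0.0046, -0.0361, -0.0105, 0.0029, 0.0008, 0.0]
```

Emit:
{"api": "step_arm", "payload": {"motion": [[0.005, -0.036, -0.011, 0, 0, 0], [0.005, -0.036, -0.011, 0, 0, 0], [0.005, -0.036, -0.011, 0, 0, 0], [0, 0, 0, 0, 0, 0], [0, 0, 0, 0, 0, 0]]}}

```text
t: 2.13
ee_pos: [441.8, 107.2, 239.0]
tool_rot: [-2.119, 0.205, 2.124]
force: [-0.1, 0.2, 0.8]
gripper_width: 92.7
```

```bash
python3 - <<'E'
from h import *
st();snap("w3")
E
```

```text
t 2.13 pos [441.766 107.167 239.042] yaw(deg) -100.99 xax [-0.003 -0.001 -1.   ] F [-0.059  0.166  0.757] w 92.7 q [ 0.126 -0.278  1.84  -0.001  1.583  1.888]
```

View pics/w3.png

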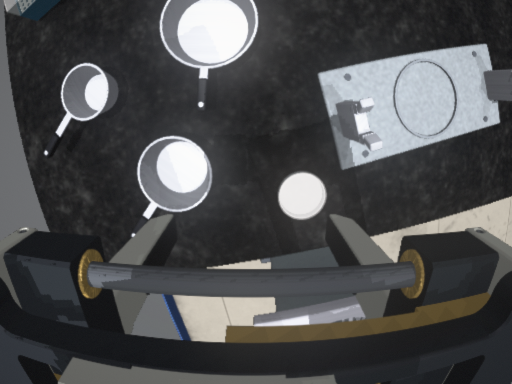

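```bash
cat >> h.py <<'E'
def castpts(p,uv,z):
    K=p["intrinsics"];a=(uv[:,0]-K[0,2])/K[0,0];b=(uv[:,1]-K[1,2])/K[1,1];r=np.hypot(a,b)+1e-12;s=np.sin(r)/r
    d=np.stack([a*s,-b*s,-np.cos(r)],1)@p["cam_to_world"][:3,:3].T;o=p["cam_to_world"][:3,3]
    return o+d*((z-o[2])/d[:,2])[:,None]
def circ(P,Rr,tol=1.5,it=1500,c0=None):
    rng=np.random.default_rng(0);best=(0,None,None)
    for _ in range(it):
        q=P[rng.choice(len(P),3,False),:2]
        A=np.c_[2*q,np.ones(3)]
        try: x=np.linalg.solve(A,(q**2).sum(1))
        except Exception: continue
        r2=x[2]+x[:2]@x[:2]
        if r2<=0 or abs(np.sqrt(r2)-Rr)>4: continue
        m=abs(np.linalg.norm(P[:,:2]-x[:2],axis=1)-np.sqrt(r2))<tol
        if m.sum()>best[0]: best=(m.sum(),x[:2],m)
    m=best[2];q=P[m,:2]
    x=np.linalg.lstsq(np.c_[2*q,np.ones(len(q))],(q**2).sum(1),rcond=None)[0]
    return x[:2],np.sqrt(x[2]+x[:2]@x[:2]),m.sum(),m
def rim(im,p,u,v,rad,z,Rr,thr=185):
    g=cv2.cvtColor(im,cv2.COLOR_BGR2GRAY);ys,xs=np.nonzero(g>thr)
    k=np.hypot(xs-u,ys-v)<rad
    return circ(castpts(p,np.c_[xs[k],ys[k]].astype(float),z),Rr)
E
python3 - <<'E'
from h import *
obs={"L":[("w2",135,15,60,(124,84)),("w3",209,27,62,(201,104))],"S":[("w2",41,80,36,(5,134)),("w3",90,92,38,(46,153))],"M":[("w2",107,149,45,(74,208)),("w3",174,174,47,(133,235))]}
par={"L":(48,58.5),"M":(50,47.5),"S":(52,36.5)}
for k,o in obs.items():
    z,Rr=par[k];rays=[];dr=[]
    for tag,u,v,rad,dot in o:
        im,p=load(tag)
        c,r,n,m=rim(im,p,u,v,rad,z,Rr)
        d=onz(p,*dot,z,True)[:2]-c
        print(k,tag,"c",c,"r %.1f n%d"%(r,n),"dot r %.1f ang %.1f"%(np.hypot(*d),np.degrees(np.arctan2(d[1],d[0]))))
        pp=proj(p,[*c,z],True);rays.append(ray(p,*pp,True));dr.append(ray(p,*dot,True))
    print("   tri c",*tri(rays),"dot",*tri(dr))
E
```

```text
L w2 c [628.769 125.04 ] r 58.3 n276 dot r 104.9 ang 163.6
L w3 c [628.002 125.852] r 58.5 n283 dot r 102.9 ang 165.1
   tri c [628.968 125.762  46.457] [np.float64(0.5153889981170855), np.float64(0.5153889981168899)] dot [527.673 151.76   53.964] [np.float64(0.7409151799201209), np.float64(0.7409151799200222)]
S w2 c [585.565 303.279] r 36.5 n190 dot r 106.2 ang 125.2
S w3 c [585.592 303.671] r 36.3 n293 dot r 107.8 ang 126.2
   tri c [585.906 304.344  50.78 ] [np.float64(0.08636000620481192), np.float64(0.08636000620467713)] dot [522.691 385.183  57.535] [np.float64(1.0825096975930022), np.float64(1.0825096975931972)]
M w2 c [451.066 206.453] r 47.3 n366 dot r 108.5 ang 131.3
M w3 c [450.904 206.951] r 47.1 n362 dot r 107.6 ang 131.5
   tri c [450.88  207.165  48.964] [np.float64(0.19059827626697812), np.float64(0.19059827626677164)] dot [379.885 286.932  51.232] [np.float64(0.13011013115522424), np.float64(0.13011013115530826)]
```

```bash
python3 - <<'E'
from h import *
for tag,c0 in [("w1b",(283,57)),("w2",(360,68)),("w3",(425,98))]:
    im,p=load(tag);g=cv2.cvtColor(im,cv2.COLOR_BGR2GRAY)
    ys,xs=np.nonzero((g<110)&(g>0)); k=np.hypot(xs-c0[0],ys-c0[1])<55
    P=castpts(p,np.c_[xs[k],ys[k]].astype(float),14)
    try:
        c,r,n,m=circ(P,57);print(tag,"ring z14",c,r,n)
    except Exception as e: print(tag,e)
    # board: bright bluish grey polygon
    x0=max(0,c0[0]-150);cr=im[max(0,c0[1]-100):c0[1]+110,x0:c0[0]+150]
    cv2.imwrite(f"pics/{tag}_c.png",cv2.resize(cr,None,fx=2.6,fy=2.6,interpolation=cv2.INTER_CUBIC)); print(x0,max(0,c0[1]-100))
E
```

```text
w1b ring z14 [ 522.021 -154.298] 56.68378859323069 124
133 0
w2 ring z14 [ 470.57  -167.394] 59.79961281532078 95
210 0
w3 ring z14 [ 489.56  -163.034] 57.14930540942474 118
275 0
```

View pics/w2_c.png

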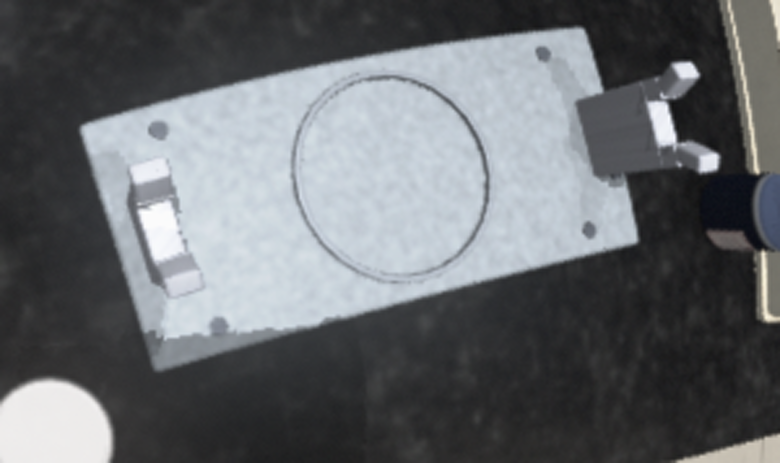

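View pics/w1b_c.png

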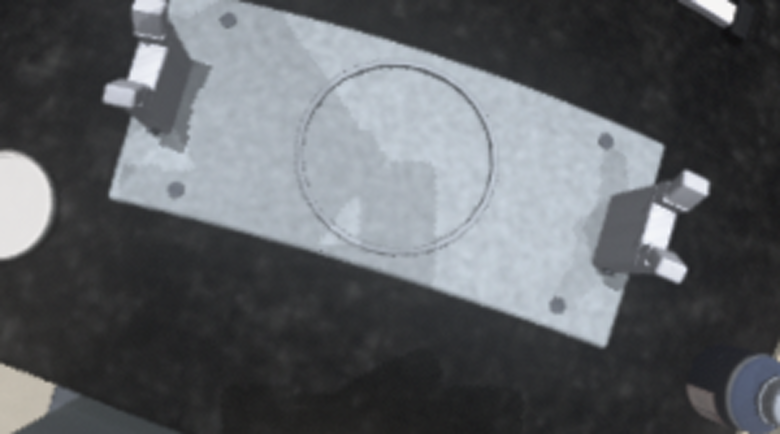

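```bash
python3 - <<'E'
from h import *
sc={"w2":((210,0),[(158,130),(543,53),(589,229),(219,326)]),"w1b":((133,0),[(228,20),(606,140),(558,305),(176,189)])}
W={}
for tag,(o,q) in sc.items():
    im,p=load(tag)
    px=[((a+.5)/2.6-.5+o[0],(b+.5)/2.6-.5+o[1]) for a,b in q]
    X=np.array([onz(p,*c,8,True) for c in px]);W[tag]=[ray(p,*c,True) for c in px]
    d=(X[0]+X[3]-X[1]-X[2])/2;d2=(X[0]+X[1]-X[2]-X[3])/2
    print(tag,"mid",X.mean(0)," len %.1f y-ang %.2f"%(np.hypot(*d[:2]),np.degrees(np.arctan2(d[1],d[0]))),"x len %.1f ang %.2f"%(np.hypot(*d2[:2]),np.degrees(np.arctan2(d2[1],d2[0]))))
    print(X)
print([tri([a,b]) for a,b in zip(W["w2"],W["w1b"])])
for tag,c0 in [("w1b",(285,61)),("w2",(360,68)),("w3",(425,98))]:
    im,p=load(tag);g=cv2.cvtColor(im,cv2.COLOR_BGR2GRAY)
    bh=cv2.morphologyEx(g,cv2.MORPH_BLACKHAT,np.ones((7,7)))
    ys,xs=np.nonzero(bh>35); k=(np.hypot(xs-c0[0],ys-c0[1])<48)
    P=castpts(p,np.c_[xs[k],ys[k]].astype(float),11)
    c,r,n,m=circ(P,57,tol=2);print(tag,"ring z11",c,r,n,k.sum())
E
```

```text
w2 mid [ 489.254 -167.548    8.   ]  len 240.4 y-ang 95.68 x len 109.7 ang 5.71
[[ 531.999  -42.251    8.   ]
 [ 555.705 -281.917    8.   ]
 [ 446.585 -292.388    8.   ]
 [ 422.728  -53.636    8.   ]]
w1b mid [ 489.53  -167.479    8.   ]  len 240.1 y-ang 95.64 x len 110.0 ang 5.75
[[ 532.336  -42.45     8.   ]
 [ 556.132 -281.493    8.   ]
 [ 446.522 -292.426    8.   ]
 [ 423.129  -53.548    8.   ]]
[(array([532.221, -42.341,   7.755]), [np.float64(0.18826805864276344), np.float64(0.18826805864289306)]), (array([ 555.518, -281.028,    9.405]), [np.float64(0.13686992363273426), np.float64(0.13686992363269176)]), (array([ 446.558, -292.482,    7.853]), [np.float64(0.023253624609167235), np.float64(0.023253624609152024)]), (array([422.945, -53.616,   8.677]), [np.float64(0.1656744787200767), np.float64(0.16567447872016874)])]
w1b ring z11 [ 487.473 -167.156] 57.02847639682125 169 172
w2 ring z11 [ 488.539 -164.875] 57.354786694285245 362 389
w3 ring z11 [ 489.344 -164.528] 57.37816968332902 373 446
```

```bash
python3 - <<'E'
from h import *
plan([539.5,149.3,75],-105)
E
```

```text
t 2.18 pos [441.686 106.341 239.61 ] yaw(deg) -101.09 xax [-0.002 -0.001 -1.   ] F [-0.683 -1.599  0.117] w 93.1 q [ 0.124 -0.28   1.84  -0.001  1.583  1.888]
rows 6 total turn [ 0.068  0.001 -0.001]
[0.0274, -0.0102, -0.0147, 0.0114, 0.0002, -0.0002]
[0.0274, -0.0104, -0.0145, 0.0114, 0.0002, -0.0002]
[0.0274, -0.0105, -0.0144, 0.0114, 0.0002, -0.0002]
[0.0274, -0.0107, -0.0143, 0.0114, 0.0002, -0.0002]
[0.0274, -0.0108, -0.0142, 0.0114, 0.0002, -0.0002]
[0.0274, -0.011, -0.014, 0.0114, 0.0002, -0.0002]
```

Emit:
{"api": "step_arm", "payload": {"motion": [[0.0275, -0.0105, -0.0145, 0.0114, 0, 0], [0.0275, -0.0105, -0.0145, 0.0114, 0, 0], [0.0275, -0.0105, -0.0145, 0.0114, 0, 0], [0.0275, -0.0105, -0.0145, 0.0114, 0, 0], [0.0275, -0.0105, -0.014, 0.0114, 0, 0], [0.0275, -0.011, -0.014, 0.0114, 0, 0], [0, 0, 0, 0, 0, 0], [0, 0, 0, 0, 0, 0]], "gripper": 0.5}}

```text
t: 2.85
ee_pos: [538.4, 147.9, 73.1]
tool_rot: [-2.076, 0.279, 2.086]
force: [0.4, -0.3, 0.6]
gripper_width: 47.5
```

```bash
python3 - <<'E'
from h import *
plan([539.5,149.3,26],-105)
im,p=snap("w4"); st()
cv2.imwrite("pics/w4b.png",cv2.resize(im[100:384,100:400],None,fx=2,fy=2))
E
```

```text
t 2.85 pos [538.369 147.873  73.074] yaw(deg) -105.17 xax [-0.005 -0.001 -1.   ] F [ 0.36  -0.333  0.632] w 47.5 q [ 0.177  0.142  1.75  -0.001  1.255  2.012]
rows 2 total turn [-0.003  0.004 -0.003]
[0.0235, -0.0009, -0.0005, -0.0015, 0.0021, -0.0013]
[0.0235, -0.0009, -0.0004, -0.0015, 0.0021, -0.0013]
t 2.90 pos [539.579 148.328  75.371] yaw(deg) -105.17 xax [-0.001 -0.001 -1.   ] F [-0.407 -0.154  1.419] w 47.1 q [ 0.177  0.138  1.749 -0.     1.255  2.013]
```

View pics/w4.png

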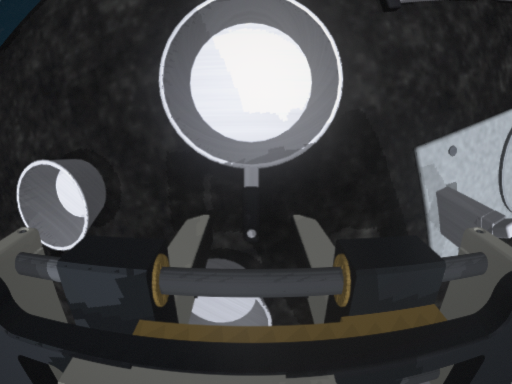

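Emit:
{"api": "step_arm", "payload": {"motion": [[0.024, -0.0005, 0, 0, 0, 0], [0.024, -0.0005, 0, 0, 0, 0], [0, 0, 0, 0, 0, 0], [0, 0, 0, 0, 0, 0]]}}

```text
t: 3.23
ee_pos: [539.8, 150.3, 28.5]
tool_rot: [-2.081, 0.277, 2.08]
force: [-0.2, -0.3, 1.0]
gripper_width: 46.2
```

Emit:
{"api": "step_arm", "payload": {"motion": [[0, 0, 0, 0, 0, 0], [0, 0, 0, 0, 0, 0], [0, 0, 0, 0, 0, 0], [0, 0, 0, 0, 0, 0], [0, 0, 0, 0, 0, 0]], "gripper": 0}}

```text
t: 3.65
ee_pos: [540.5, 151.4, 27.9]
tool_rot: [-2.082, 0.276, 2.079]
force: [0.4, -0.7, -0.1]
gripper_width: 17.5
```

```bash
python3 - <<'E'
from h import *
st()
E
```

```text
t 3.65 pos [540.47  151.372  27.927] yaw(deg) -105.11 xax [ 0.001  0.    -1.   ] F [ 0.362 -0.712 -0.068] w 17.5 q [ 0.182  0.202  1.774 -0.     1.165  2.016]
```

Emit:
{"api": "step_arm", "payload": {"motion": [[0, 0, 0, 0, 0, 0], [0, 0, 0, 0, 0, 0], [0, 0, 0, 0, 0, 0]]}}

```text
t: 3.9
ee_pos: [540.2, 151.3, 27.5]
tool_rot: [-2.081, 0.276, 2.08]
force: [0.0, -1.4, 3.1]
gripper_width: 11.3
```

Emit:
{"api": "step_arm", "payload": {"motion": [[-0.01, 0, 0, 0, 0, 0], [-0.02, 0, 0, 0, 0, 0], [-0.03, 0, 0, 0, 0, 0], [-0.03, 0, 0, 0, 0, 0], [-0.03, 0, 0, 0, 0, 0], [-0.02, 0, 0, 0, 0, 0], [-0.01, 0, 0, 0, 0, 0]]}}

```text
t: 4.48
ee_pos: [541.3, 151.7, 181.1]
tool_rot: [-2.084, 0.274, 2.076]
force: [-0.3, 0.7, -1.2]
gripper_width: 11.4
```

```bash
python3 - <<'E'
from h import *
snap("w5");plan([405.6,-205.4,178],-65)
E
```

```text
t 4.53 pos [541.728 151.681 181.693] yaw(deg) -105.11 xax [ 0.005  0.001 -1.   ] F [ 0.872  0.962 -0.333] w 11.7 q [0.182 0.044 1.648 0.    1.445 2.016]
rows 11 total turn [-0.7   -0.006  0.001]
[0.0002, 0.0346, 0.0035, -0.0636, -0.0005, 0.0001]
[0.0002, 0.0343, 0.0057, -0.0636, -0.0005, 0.0001]
[0.0002, 0.0338, 0.0078, -0.0636, -0.0005, 0.0001]
[0.0002, 0.0333, 0.01, -0.0636, -0.0005, 0.0001]
[0.0003, 0.0326, 0.0121, -0.0636, -0.0005, 0.0001]
[0.0003, 0.0317, 0.0141, -0.0636, -0.0005, 0.0001]
[0.0003, 0.0308, 0.0161, -0.0636, -0.0005, 0.0001]
[0.0003, 0.0297, 0.018, -0.0636, -0.0005, 0.0001]
[0.0003, 0.0285, 0.0199, -0.0636, -0.0005, 0.0001]
[0.0003, 0.0272, 0.0217, -0.0636, -0.0005, 0.0001]
[0.0003, 0.0257, 0.0233, -0.0636, -0.0005, 0.0001]
```

View pics/w5.png

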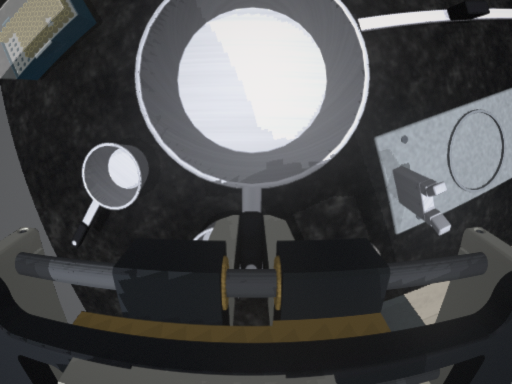

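```bash
cat >> h.py <<'E'
def relpan(tag,zs,Rr,u,v,rad,thr=185,tilts=(0,)):
    """rim in the tool: cast rim pixels on a plane (tool-fixed) at tool-x height"""
    im,p=load(tag)
    g=cv2.cvtColor(im,cv2.COLOR_BGR2GRAY);ys,xs=np.nonzero(g>thr);k=np.hypot(xs-u,ys-v)<rad
    for z in zs:
        P=castpts(p,np.c_[xs[k],ys[k]].astype(float),z);c,r,n,m=circ(P,Rr);print("z",z,"c",c,"r %.2f n %d"%(r,n))
E
python3 - <<'E'
from h import *
relpan("w5",(194,198,202,206),58.5,252,70,135)
# tilt: use per-point: fit ray-plane with the rim circle of radius 58.5
E
```

```text
z 194 c [672.498 109.395] r 59.60 n 1022
z 198 c [661.897 116.489] r 58.30 n 1052
z 202 c [669.356 110.651] r 56.47 n 1089
z 206 c [659.331 117.385] r 55.23 n 1122
```

```bash
cat >> h.py <<'E'
from scipy.optimize import least_squares
def pose(tag,u,v,rmin,rmax,Rr,dz,Rm=None,pos=None,thr=200,vmax=999):
    """rim centre and tilt of a held pan from its rim pixels. dz: rim centre height above TCP if level"""
    im,p=load(tag);g=cv2.cvtColor(im,cv2.COLOR_BGR2GRAY);pts=[]
    for a in np.linspace(0,2*np.pi,180,endpoint=False):
        for r in np.arange(rmax,rmin,-0.5):
            x=u+r*np.cos(a);y=v+r*np.sin(a)
            if 0<=x<511 and 0<=y<383 and y<vmax and cv2.getRectSubPix(g,(1,1),(float(x),float(y)))[0,0]>thr: pts.append((x,y));break
    pts=np.array(pts)
    o=p["cam_to_world"][:3,3];K=p["intrinsics"]
    P0=castpts(p,pts,0.);d=P0-o;d/=np.linalg.norm(d,axis=1)[:,None]
    def res(x,full=False):
        pit,lat,rad,drop=x
        # axes: e radial from grip to pan axis (-tool z), t = tool y, n up
        e=-Rm[:,2];t=Rm[:,1];n=-Rm[:,0]
        ee=np.cos(pit)*e-np.sin(pit)*n;nn=np.sin(pit)*e+np.cos(pit)*n
        g0=pos+19*n
        c=g0+ee*(92+rad)+t*lat+nn*(dz-19)
        k=((c-o)@nn)/(d@nn);Q=o+d*k[:,None]-c
        if full: return c
        return np.r_[np.linalg.norm(Q,axis=1)-Rr,drop*10]
    s=least_squares(res,[0.05,0,0,0],loss="soft_l1",f_scale=1.0)
    print(len(pts),"pitch deg %.1f lat %.1f rad %.1f"%(np.degrees(s.x[0]),*s.x[1:3]),"med res %.2f"%np.median(abs(s.fun)),"c",res(s.x,True))
    return pts
E
python3 - <<'E'
from h import *
s,Rm=st()
pts=pose("w5",252,70,95,130,59.5,20.5,Rm,s["ee_pos"],vmax=190)
im,_=load("w5")
for x,y in pts: cv2.circle(im,(int(x),int(y)),1,(0,0,255),-1)
cv2.imwrite("pics/w5p.png",im)
E
```

```text
t 4.53 pos [541.728 151.681 181.693] yaw(deg) -105.11 xax [ 0.005  0.001 -1.   ] F [ 0.872  0.962 -0.333] w 11.7 q [0.182 0.044 1.648 0.    1.445 2.016]
98 pitch deg 2.0 lat -0.6 rad 0.6 med res 0.13 c [631.185 128.101 199.398]
```

View pics/w5p.png

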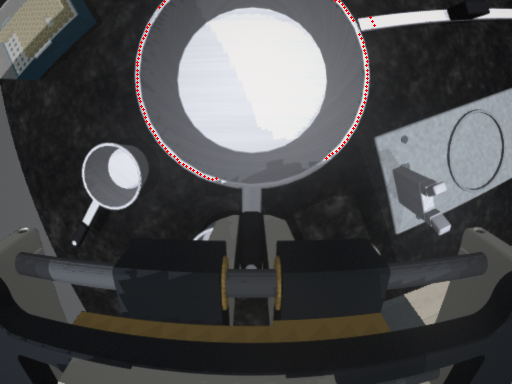

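Emit:
{"api": "step_arm", "payload": {"motion": [[0, 0.02, 0.002, -0.05, 0, 0], [0, 0.034, 0.005, -0.065, 0, 0], [0, 0.034, 0.008, -0.065, 0, 0], [0, 0.034, 0.01, -0.065, 0, 0], [0, 0.033, 0.012, -0.065, 0, 0], [0, 0.032, 0.014, -0.065, 0, 0], [0, 0.031, 0.016, -0.065, 0, 0], [0, 0.03, 0.018, -0.065, 0, 0], [0, 0.029, 0.02, -0.065, 0, 0], [0, 0.027, 0.022, -0.065, 0, 0]]}}

```text
t: 5.37
ee_pos: [417.7, -162.1, 175.3]
tool_rot: [2.015, 0.384, -2.019]
force: [0.7, -0.4, -1.4]
gripper_width: 12.1
```

Emit:
{"api": "step_arm", "payload": {"motion": [[0, 0.026, 0.022, -0.065, 0, 0], [0, 0, 0, 0, 0, 0], [0, 0, 0, 0, 0, 0], [0, 0, 0, 0, 0, 0]]}}

```text
t: 5.7
ee_pos: [407.8, -192.7, 175.7]
tool_rot: [1.981, 0.439, -1.983]
force: [-0.0, 0.8, -2.6]
gripper_width: 11.7
```

```bash
python3 - <<'E'
from h import *
snap("w6");plan([405.6,-205.4,70],-65)
E
```

```text
t 5.75 pos [ 408.213 -192.297  176.013] yaw(deg) -65.04 xax [-0.001  0.001 -1.   ] F [-0.007 -0.317 -2.009] w 11.9 q [-0.554 -0.259  1.938  0.     1.464  0.581]
3 rows each [0.0353, 0.0037, 0.0026] dist 107
```

View pics/w6.png

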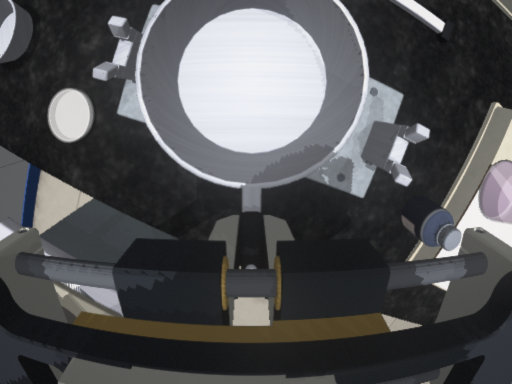

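Emit:
{"api": "step_arm", "payload": {"motion": [[0.02, 0.005, 0.004, 0, 0, 0], [0.03, 0.004, 0.003, 0, 0, 0], [0.03, 0.002, 0.001, 0, 0, 0], [0.022, 0, 0, 0, 0, 0], [0, 0, 0, 0, 0, 0], [0, 0, 0, 0, 0, 0]]}}

```text
t: 6.25
ee_pos: [405.1, -204.8, 73.9]
tool_rot: [1.978, 0.443, -1.983]
force: [-0.0, -0.1, -0.4]
gripper_width: 11.4
```

```bash
python3 - <<'E'
from h import *
s,Rm=st();snap("w7");plan([405.3,-206.2,36],-65)
pose("w7",252,70,95,130,59.5,20.5,Rm,s["ee_pos"],vmax=190)
E
```

```text
t 6.25 pos [ 405.076 -204.757   73.883] yaw(deg) -64.92 xax [-0.003  0.002 -1.   ] F [-0.004 -0.057 -0.387] w 11.4 q [-0.581 -0.146  2.036  0.     1.256  0.552]
t 6.30 pos [ 406.318 -205.765   75.595] yaw(deg) -64.93 xax [-0.  0. -1.] F [ 0.107 -1.147 -2.066] w 12.2 q [-0.582 -0.148  2.034  0.     1.256  0.552]
2 rows each [0.0198, -0.0, 0.0006] dist 40
105 pitch deg 2.3 lat -0.5 rad 1.4 med res 0.14 c [ 489.485 -164.817   90.446]
```

View pics/w7.png

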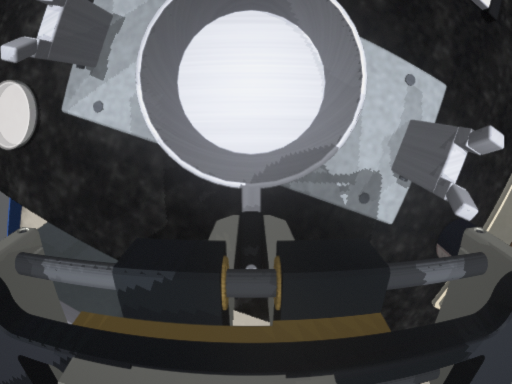

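```bash
python3 - <<'E'
from h import *
im,p=load("w7")
X=[onz(p,*c,8,True) for c in [(98,106),(411,79),(364,198)]]
print(X, (X[0]+X[1])/2, "diag mid expected seat")
E
```

```text
[array([422.956, -53.015,   8.   ]), array([ 556.6  , -282.565,    8.   ]), array([ 445.759, -292.445,    8.   ])] [ 489.778 -167.79     8.   ] diag mid expected seat
```

Emit:
{"api": "step_arm", "payload": {"motion": [[0.018, 0.0005, 0.0005, 0, 0, 0], [0.014, 0.0005, 0, 0, 0, 0], [0.005, 0, 0, 0, 0, 0], [0, 0, 0, 0, 0, 0], [0, 0, 0, 0, 0, 0]]}}

```text
t: 6.72
ee_pos: [406.9, -208.2, 39.7]
tool_rot: [1.981, 0.438, -1.978]
force: [0.7, -0.1, -2.0]
gripper_width: 11.7
```

```bash
python3 - <<'E'
from h import *
st()
E
```

```text
t 6.72 pos [ 406.943 -208.167   39.688] yaw(deg) -64.99 xax [ 0.002 -0.001 -1.   ] F [ 0.747 -0.054 -2.043] w 11.7 q [-0.585 -0.093  2.056  0.     1.177  0.549]
```

Emit:
{"api": "step_arm", "payload": {"motion": [[0.003, 0, 0, 0, 0, 0], [0.002, 0, 0, 0, 0, 0], [0.001, 0, 0, 0, 0, 0], [0, 0, 0, 0, 0, 0]]}}

```text
t: 7.05
ee_pos: [406.5, -209.1, 34.1]
tool_rot: [1.98, 0.436, -1.978]
force: [-7.1, -0.7, 12.0]
gripper_width: 11.5
```

```bash
python3 - <<'E'
from h import *
s,Rm=st();snap("w8")
pose("w8",252,70,95,130,59.5,20.5,Rm,s["ee_pos"],vmax=190)
E
```

```text
t 7.05 pos [ 406.52  -209.146   34.089] yaw(deg) -65.01 xax [ 0.001 -0.002 -1.   ] F [-7.081 -0.728 11.953] w 11.5 q [-0.586 -0.084  2.059 -0.001  1.164  0.549]
103 pitch deg -1.0 lat -0.7 rad 1.0 med res 0.17 c [ 490.398 -169.168   56.183]
```

View pics/w8.png

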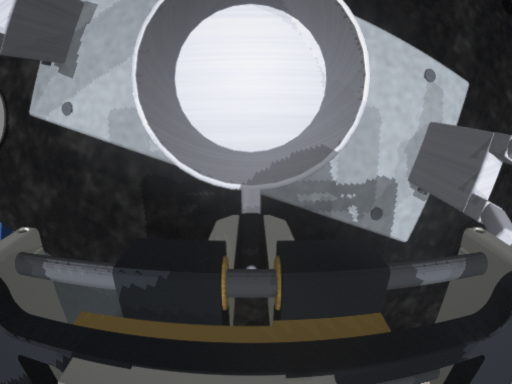

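Emit:
{"api": "step_arm", "payload": {"motion": [[0, 0, 0, 0, 0, 0], [0, 0, 0, 0, 0, 0], [0, 0, 0, 0, 0, 0], [-0.01, 0, 0, 0, 0, 0], [-0.03, 0, 0, 0, 0, 0], [-0.04, 0, 0, 0, 0, 0], [-0.04, 0, 0, 0, 0, 0]], "gripper": 0.4}}

```text
t: 7.68
ee_pos: [404.7, -207.0, 153.1]
tool_rot: [1.979, 0.441, -1.983]
force: [0.9, -0.7, 0.9]
gripper_width: 37.2
```

```bash
python3 - <<'E'
from h import *
s,Rm=st();snap("w9");plan([389.8,275.7,120],41.6)
E
```

```text
t 7.68 pos [ 404.717 -206.967  153.075] yaw(deg) -65.01 xax [-0.002  0.002 -1.   ] F [ 0.911 -0.672  0.913] w 37.2 q [-0.586 -0.231  1.958  0.     1.417  0.549]
t 7.73 pos [ 409.106 -209.792  162.977] yaw(deg) -65.00 xax [ 0.009 -0.006 -1.   ] F [ 3.738 -2.682  7.544] w 37.0 q [-0.586 -0.238  1.945  0.     1.424  0.549]
rows 16 total turn [-1.86   0.004 -0.011]
[0.0025, -0.028, -0.0117, -0.1163, 0.0003, -0.0007]
[0.0025, -0.0265, -0.0149, -0.1163, 0.0003, -0.0007]
[0.0025, -0.0246, -0.0179, -0.1163, 0.0003, -0.0007]
[0.0026, -0.0223, -0.0206, -0.1163, 0.0003, -0.0007]
[0.0026, -0.0198, -0.023, -0.1163, 0.0003, -0.0007]
[0.0026, -0.017, -0.0252, -0.1163, 0.0003, -0.0007]
[0.0026, -0.0139, -0.027, -0.1163, 0.0003, -0.0007]
[0.0026, -0.0107, -0.0284, -0.1163, 0.0003, -0.0007]
[0.0027, -0.0073, -0.0295, -0.1163, 0.0003, -0.0007]
[0.0027, -0.0039, -0.0301, -0.1163, 0.0003, -0.0007]
[0.0027, -0.0004, -0.0304, -0.1163, 0.0003, -0.0007]
[0.0027, 0.0032, -0.0302, -0.1163, 0.0003, -0.0007]
[0.0027, 0.0067, -0.0296, -0.1163, 0.0003, -0.0007]
[0.0027, 0.01, -0.0287, -0.1163, 0.0003, -0.0007]
[0.0027, 0.0133, -0.0273, -0.1163, 0.0003, -0.0007]
[0.0027, 0.0164, -0.0256, -0.1163, 0.0003, -0.0007]
```

View pics/w9.png

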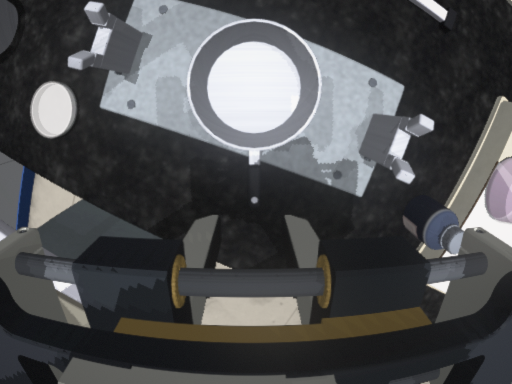

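Emit:
{"api": "step_arm", "payload": {"motion": [[0.002, -0.028, -0.012, -0.116, 0, 0], [0.002, -0.027, -0.015, -0.116, 0, 0], [0.002, -0.025, -0.018, -0.116, 0, 0], [0.002, -0.022, -0.021, -0.116, 0, 0], [0.002, -0.02, -0.023, -0.116, 0, 0], [0.002, -0.017, -0.025, -0.116, 0, 0], [0.002, -0.014, -0.027, -0.116, 0, 0], [0.002, -0.011, -0.028, -0.116, 0, 0], [0.002, -0.007, -0.0295, -0.116, 0, 0], [0.002, -0.004, -0.03, -0.116, 0, 0]]}}

```text
t: 8.57
ee_pos: [393.9, 97.9, 132.7]
tool_rot: [1.187, 1.223, -1.185]
force: [0.1, -0.7, 0.6]
gripper_width: 37.4
```

Emit:
{"api": "step_arm", "payload": {"motion": [[0.003, 0, -0.03, -0.116, 0, 0], [0.003, 0.003, -0.03, -0.116, 0, 0], [0.003, 0.007, -0.0295, -0.116, 0, 0], [0.003, 0.01, -0.029, -0.116, 0, 0], [0.003, 0.013, -0.027, -0.116, 0, 0], [0.003, 0.016, -0.026, -0.116, 0, 0], [0, 0, 0, 0, 0, 0], [0, 0, 0, 0, 0, 0]]}}

```text
t: 9.23
ee_pos: [386.5, 279.0, 114.1]
tool_rot: [0.661, 1.468, -0.662]
force: [-0.6, 0.3, -0.0]
gripper_width: 37.2
```

```bash
python3 - <<'E'
from h import *
im,p=load("w9")
for z in (54,56,58): print("L placed",z,rim(im,p,254,85,75,z,58.5)[:3])
s,Rm=st();snap("w10");plan([389.8,275.7,28],41.6)
E
```

```text
L placed 54 (array([ 491.385, -168.959]), np.float64(58.716241329153355), np.int64(1045))
L placed 56 (array([ 491.245, -169.   ]), np.float64(58.271074546284204), np.int64(1047))
L placed 58 (array([ 491.101, -169.042]), np.float64(57.82934196464247), np.int64(1050))
t 9.23 pos [386.542 279.017 114.146] yaw(deg) 41.47 xax [-0. -0. -1.] F [-0.611  0.333 -0.011] w 37.2 q [ 0.518 -0.131  1.944  0.     1.329 -0.206]
t 9.28 pos [386.829 278.046 114.211] yaw(deg) 41.35 xax [-0. -0. -1.] F [-0.09  -1.337  0.399] w 37.3 q [ 0.516 -0.132  1.945 -0.     1.329 -0.206]
rows 3 total turn [-0.004  0.     0.   ]
[0.0287, 0.0002, 0.0012, -0.0015, 0.0001, 0.0002]
[0.0287, 0.0002, 0.0012, -0.0015, 0.0001, 0.0002]
[0.0287, 0.0002, 0.0012, -0.0015, 0.0001, 0.0002]
```

View pics/w10.png

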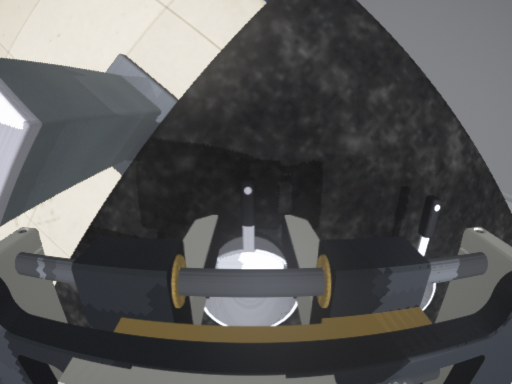

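Emit:
{"api": "step_arm", "payload": {"motion": [[0.029, 0, 0.0012, 0, 0, 0], [0.029, 0, 0.0012, 0, 0, 0], [0.029, 0, 0.0012, 0, 0, 0], [0, 0, 0, 0, 0, 0], [0, 0, 0, 0, 0, 0]]}}

```text
t: 9.7
ee_pos: [388.2, 273.3, 26.2]
tool_rot: [0.663, 1.469, -0.668]
force: [0.4, -0.4, 0.3]
gripper_width: 37.4
```

```bash
python3 - <<'E'
from h import *
s,Rm=st();im,p=snap("w11")
print("dot z55",onz(p,0,0,55,True))
E
```

```text
t 9.70 pos [388.246 273.339  26.194] yaw(deg) 41.20 xax [-0.003 -0.002 -1.   ] F [ 0.389 -0.418  0.311] w 37.4 q [ 0.506 -0.015  2.01  -0.     1.151 -0.213]
dot z55 [170.859 288.399  55.   ]
```

View pics/w11.png

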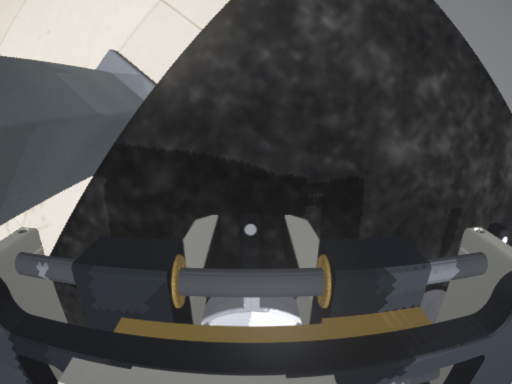

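Emit:
{"api": "step_arm", "payload": {"motion": [[0, 0, 0, 0, 0, 0], [0, 0, 0, 0, 0, 0], [0, 0, 0, 0, 0, 0], [0, 0, 0, 0, 0, 0], [0, 0, 0, 0, 0, 0], [0, 0, 0, 0, 0, 0]], "gripper": 0}}

```text
t: 10.25
ee_pos: [390.0, 275.5, 27.8]
tool_rot: [0.664, 1.466, -0.662]
force: [-1.1, 0.9, 4.3]
gripper_width: 11.7
```

```bash
python3 - <<'E'
from h import *
s,Rm=st();im,p=snap("w12")
print(onz(p,250,230,55,True))
cv2.imwrite("pics/w12c.png",cv2.resize(im[180:330,150:350],None,fx=3,fy=3,interpolation=cv2.INTER_CUBIC))
E
```

```text
t 10.25 pos [389.964 275.519  27.831] yaw(deg) 41.34 xax [ 0.001  0.001 -1.   ] F [-1.106  0.873  4.26 ] w 11.7 q [ 0.508 -0.016  2.007  0.     1.15  -0.214]
[383.651 284.949  55.   ]
```

View pics/w12c.png

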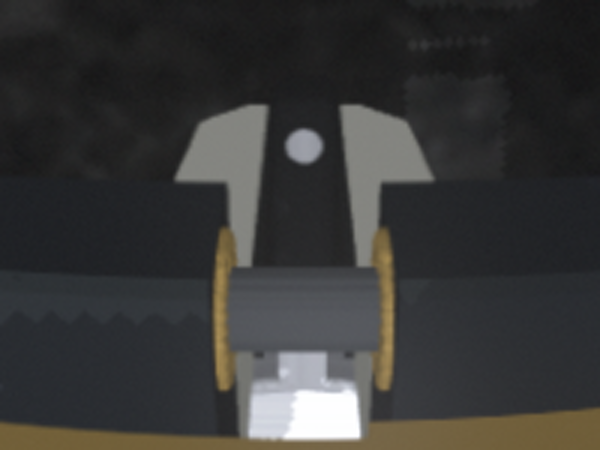

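Emit:
{"api": "step_arm", "payload": {"motion": [[-0.01, 0, 0, 0, 0, 0], [-0.02, 0, 0, 0, 0, 0], [-0.03, 0, 0, 0, 0, 0], [-0.035, 0, 0, 0, 0, 0], [-0.035, 0, 0, 0, 0, 0], [-0.02, 0, 0, 0, 0, 0]]}}

```text
t: 10.8
ee_pos: [390.3, 275.7, 181.6]
tool_rot: [0.666, 1.465, -0.661]
force: [0.2, 0.1, -1.0]
gripper_width: 11.8
```

```bash
python3 - <<'E'
from h import *
plan([452.2,-85.8,176],25)
E
```

```text
t 10.80 pos [390.342 275.655 181.581] yaw(deg) 41.34 xax [ 0.003  0.002 -1.   ] F [ 0.177  0.063 -0.963] w 11.8 q [ 0.507 -0.19   1.87   0.     1.458 -0.214]
rows 10 total turn [ 0.285  0.    -0.004]
[0.0005, -0.0192, 0.0312, 0.0285, 0.0, -0.0004]
[0.0005, -0.0183, 0.0318, 0.0285, 0.0, -0.0004]
[0.0005, -0.0174, 0.0323, 0.0285, 0.0, -0.0004]
[0.0005, -0.0165, 0.0328, 0.0285, 0.0, -0.0004]
[0.0005, -0.0156, 0.0332, 0.0285, 0.0, -0.0004]
[0.0005, -0.0146, 0.0336, 0.0285, 0.0, -0.0004]
[0.0005, -0.0136, 0.034, 0.0285, 0.0, -0.0004]
[0.0005, -0.0127, 0.0344, 0.0285, 0.0, -0.0004]
[0.0006, -0.0117, 0.0348, 0.0285, 0.0, -0.0004]
[0.0006, -0.0107, 0.0351, 0.0285, 0.0, -0.0004]
```

Emit:
{"api": "step_arm", "payload": {"motion": [[0, -0.01, 0.018, 0.014, 0, 0], [0, -0.018, 0.032, 0.03, 0, 0], [0, -0.018, 0.032, 0.03, 0, 0], [0, -0.017, 0.032, 0.03, 0, 0], [0, -0.016, 0.033, 0.03, 0, 0], [0, -0.015, 0.034, 0.03, 0, 0], [0, -0.014, 0.034, 0.03, 0, 0], [0, -0.013, 0.034, 0.03, 0, 0], [0, -0.012, 0.035, 0.03, 0, 0], [0, -0.011, 0.035, 0.03, 0, 0]]}}

```text
t: 11.63
ee_pos: [448.7, -72.4, 177.4]
tool_rot: [0.883, 1.385, -0.883]
force: [0.5, 0.8, -1.5]
gripper_width: 11.4
```

Emit:
{"api": "step_arm", "payload": {"motion": [[0, -0.005, 0.018, 0, 0, 0], [0, 0, 0, 0, 0, 0], [0, 0, 0, 0, 0, 0], [0, 0, 0, 0, 0, 0]]}}

```text
t: 11.97
ee_pos: [451.9, -88.4, 177.0]
tool_rot: [0.882, 1.386, -0.881]
force: [-0.3, 0.4, -1.8]
gripper_width: 11.9
```

```bash
python3 - <<'E'
from h import *
snap("w13");snap("s13","scene");snap("t13","top");plan([452.2,-85.8,85],25)
im=cv2.imread("pics/s13.png");cv2.imwrite("pics/s13c.png",cv2.resize(im[130:300,150:320],(600,600),interpolation=cv2.INTER_CUBIC))
E
```

```text
t 12.12 pos [452.191 -87.935 177.11 ] yaw(deg) 25.16 xax [-0.  0. -1.] F [ 0.094  0.982 -0.658] w 11.5 q [-0.304 -0.233  1.915  0.     1.46  -0.743]
3 rows each [0.0307, 0.0003, -0.0006] dist 92
```

View pics/w13.png

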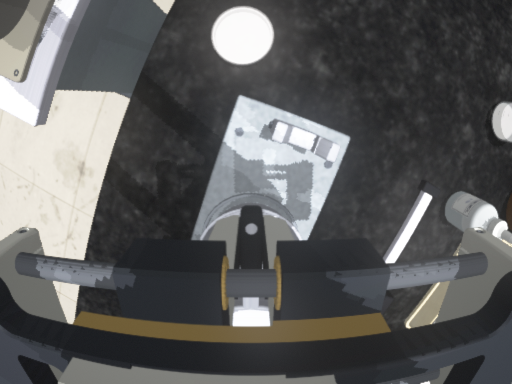

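View pics/s13c.png

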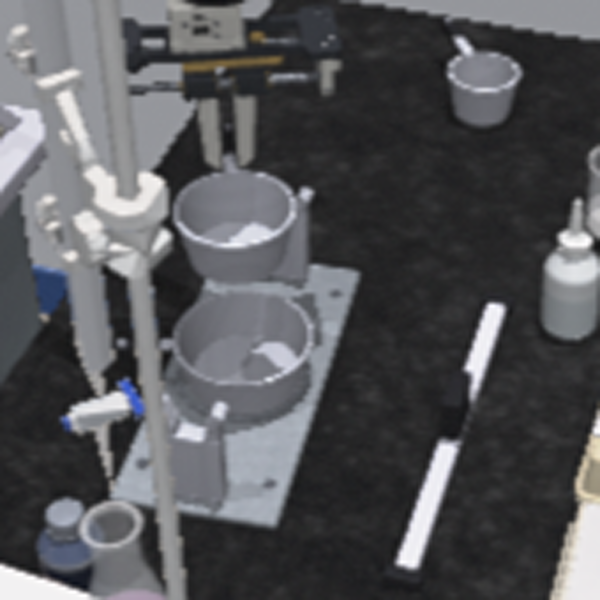

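Emit:
{"api": "step_arm", "payload": {"motion": [[0.02, 0, -0.0005, 0, 0, 0], [0.03, 0, -0.0005, 0, 0, 0], [0.03, 0, -0.0005, 0, 0, 0], [0.012, 0, 0, 0, 0, 0], [0, 0, 0, 0, 0, 0], [0, 0, 0, 0, 0, 0]]}}

```text
t: 12.62
ee_pos: [451.4, -87.1, 85.3]
tool_rot: [0.88, 1.386, -0.881]
force: [-0.7, -1.1, -1.0]
gripper_width: 11.8
```

```bash
python3 - <<'E'
from h import *
im,p=snap("w14");snap("s14","scene");plan([452.2,-85.8,41],25)
im=cv2.imread("pics/s14.png");cv2.imwrite("pics/s14c.png",cv2.resize(im[170:300,170:300],(600,600),interpolation=cv2.INTER_CUBIC))
E
```

```text
t 12.72 pos [453.111 -87.899  87.136] yaw(deg) 25.09 xax [ 0.003 -0.001 -1.   ] F [-0.522 -0.21  -1.371] w 11.6 q [-0.303 -0.148  2.012  0.     1.275 -0.741]
2 rows each [0.0231, -0.0, -0.0012] dist 46
```

View pics/s14c.png

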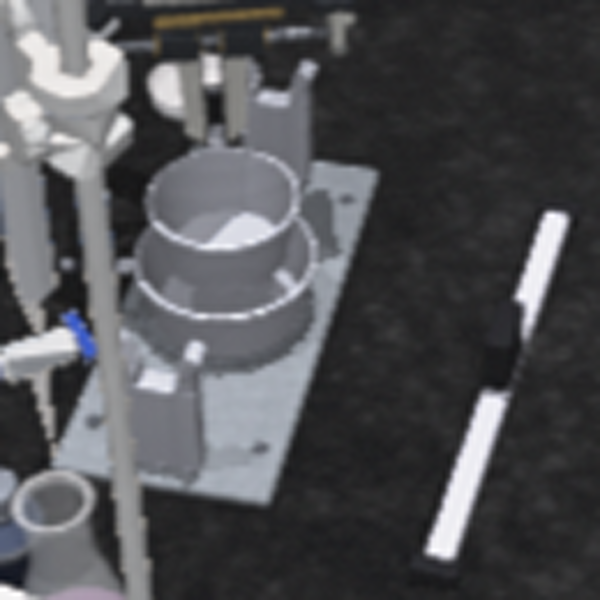

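Emit:
{"api": "step_arm", "payload": {"motion": [[0.015, 0, -0.001, 0, 0, 0], [0.015, 0, -0.001, 0, 0, 0], [0.008, 0, 0, 0, 0, 0], [0, 0, 0, 0, 0, 0], [0, 0, 0, 0, 0, 0]]}}

```text
t: 13.13
ee_pos: [451.3, -86.1, 47.9]
tool_rot: [0.881, 1.384, -0.881]
force: [0.4, 1.0, -1.9]
gripper_width: 11.3
```

Emit:
{"api": "step_arm", "payload": {"motion": [[0.003, 0, 0, 0, 0, 0], [0.002, 0, 0, 0, 0, 0], [0.002, 0, 0, 0, 0, 0], [0, 0, 0, 0, 0, 0]]}}

```text
t: 13.47
ee_pos: [451.1, -86.1, 40.2]
tool_rot: [0.881, 1.384, -0.881]
force: [0.7, -0.0, -0.1]
gripper_width: 11.6
```

Emit:
{"api": "step_arm", "payload": {"motion": [[0.002, 0, 0, 0, 0, 0], [0.001, 0, 0, 0, 0, 0], [0, 0, 0, 0, 0, 0], [0, 0, 0, 0, 0, 0]]}}

```text
t: 13.8
ee_pos: [451.3, -85.5, 38.1]
tool_rot: [0.882, 1.385, -0.88]
force: [-4.1, 4.6, 7.6]
gripper_width: 11.8
```

```bash
python3 - <<'E'
from h import *
st();snap("s15","scene")
im=cv2.imread("pics/s15.png");cv2.imwrite("pics/s15c.png",cv2.resize(im[170:300,170:300],(600,600),interpolation=cv2.INTER_CUBIC))
E
```

```text
t 13.80 pos [451.31  -85.532  38.061] yaw(deg) 25.06 xax [ 0.001  0.001 -1.   ] F [-4.082  4.618  7.596] w 11.8 q [-0.3   -0.083  2.05   0.001  1.174 -0.737]
```

View pics/s15c.png

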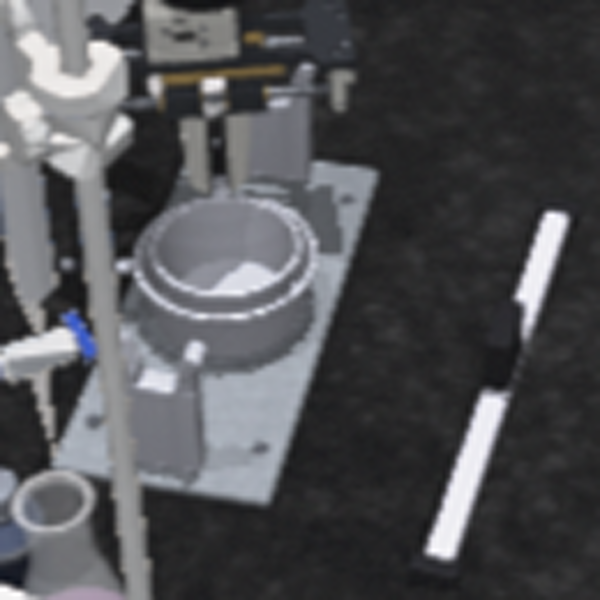

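Emit:
{"api": "step_arm", "payload": {"motion": [[0, 0, 0, 0, 0, 0], [0, 0, 0, 0, 0, 0], [0, 0, 0, 0, 0, 0], [-0.01, 0, 0, 0, 0, 0], [-0.03, 0, 0, 0, 0, 0], [-0.04, 0, 0, 0, 0, 0], [-0.04, 0, 0, 0, 0, 0]], "gripper": 0.4}}

```text
t: 14.43
ee_pos: [449.5, -85.7, 158.1]
tool_rot: [0.881, 1.387, -0.882]
force: [0.7, -0.7, 0.3]
gripper_width: 37.4
```

```bash
python3 - <<'E'
from h import *
for tag,u,v in (("w2",5,134),("w3",46,153)):
    im,p=load(tag);d=onz(p,u,v,57,True)[:2]-[585.7,303.8];print(np.hypot(*d),np.degrees(np.arctan2(d[1],d[0])))
plan([531,377.8,120],37)
E
```

```text
102.05582501625629 127.53202364066681
104.4991631570139 127.6362779663596
t 14.43 pos [449.545 -85.654 158.117] yaw(deg) 25.05 xax [-0.002  0.001 -1.   ] F [ 0.703 -0.699  0.267] w 37.4 q [-0.3   -0.226  1.944 -0.     1.426 -0.737]
rows 13 total turn [-0.209 -0.002  0.002]
[0.0029, 0.0208, -0.0296, -0.016, -0.0001, 0.0001]
[0.0029, 0.0212, -0.0293, -0.016, -0.0001, 0.0001]
[0.0029, 0.0217, -0.029, -0.016, -0.0001, 0.0001]
[0.0029, 0.0222, -0.0286, -0.016, -0.0001, 0.0001]
[0.0029, 0.0226, -0.0282, -0.016, -0.0001, 0.0001]
[0.0029, 0.0231, -0.0279, -0.016, -0.0001, 0.0001]
[0.0029, 0.0235, -0.0275, -0.016, -0.0001, 0.0001]
[0.0029, 0.024, -0.0271, -0.016, -0.0001, 0.0001]
[0.0029, 0.0244, -0.0267, -0.016, -0.0001, 0.0001]
[0.0029, 0.0248, -0.0263, -0.016, -0.0001, 0.0001]
[0.0029, 0.0252, -0.0259, -0.016, -0.0001, 0.0001]
[0.0029, 0.0257, -0.0255, -0.016, -0.0001, 0.0001]
[0.0029, 0.0261, -0.0251, -0.016, -0.0001, 0.0001]
```

Emit:
{"api": "step_arm", "payload": {"motion": [[0, 0.021, -0.03, -0.016, 0, 0], [0, 0.021, -0.03, -0.016, 0, 0], [0.003, 0.022, -0.029, -0.016, 0, 0], [0.003, 0.022, -0.029, -0.016, 0, 0], [0.003, 0.023, -0.028, -0.016, 0, 0], [0.004, 0.023, -0.028, -0.016, 0, 0], [0.004, 0.024, -0.028, -0.016, 0, 0], [0.004, 0.024, -0.027, -0.016, 0, 0], [0.004, 0.024, -0.027, -0.016, 0, 0], [0.004, 0.025, -0.026, -0.016, 0, 0]]}}

```text
t: 15.27
ee_pos: [513.4, 274.3, 128.6]
tool_rot: [0.758, 1.434, -0.758]
force: [0.2, -1.0, -0.4]
gripper_width: 37.0
```

Emit:
{"api": "step_arm", "payload": {"motion": [[0.005, 0.025, -0.026, -0.016, 0, 0], [0.005, 0.026, -0.026, -0.016, 0, 0], [0.005, 0.026, -0.025, -0.016, 0, 0], [0, 0, 0, 0, 0, 0], [0, 0, 0, 0, 0, 0]]}}

```text
t: 15.68
ee_pos: [531.2, 381.1, 112.2]
tool_rot: [0.719, 1.449, -0.721]
force: [-0.1, -0.5, 0.1]
gripper_width: 36.9
```

```bash
python3 - <<'E'
from h import *
snap("w16");plan([530,377,30],37.3)
E
```

```text
t 15.73 pos [531.656 379.892 112.822] yaw(deg) 37.04 xax [-0.001 -0.001 -1.   ] F [ 0.067 -0.341 -0.311] w 36.7 q [ 0.542  0.341  1.44  -0.     1.362 -0.104]
rows 3 total turn [-0.004  0.     0.001]
[0.0276, -0.001, 0.0004, -0.0015, 0.0001, 0.0004]
[0.0276, -0.001, 0.0004, -0.0015, 0.0001, 0.0004]
[0.0276, -0.001, 0.0004, -0.0015, 0.0001, 0.0004]
```

View pics/w16.png

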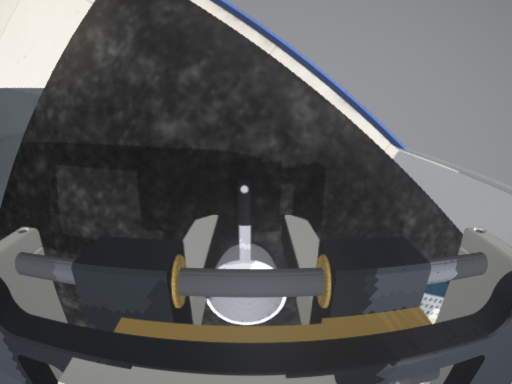

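Emit:
{"api": "step_arm", "payload": {"motion": [[0.0275, -0.001, 0.0005, 0, 0, 0], [0.0275, -0.001, 0.0005, -0.004, 0, 0], [0.0275, -0.001, 0, 0, 0, 0], [0, 0, 0, 0, 0, 0], [0, 0, 0, 0, 0, 0]]}}

```text
t: 16.15
ee_pos: [529.2, 375.0, 29.8]
tool_rot: [0.718, 1.45, -0.723]
force: [0.0, -1.4, 1.2]
gripper_width: 37.1
```

```bash
python3 - <<'E'
from h import *
st();snap("w17")
E
```

```text
t 16.15 pos [529.192 374.989  29.793] yaw(deg) 37.12 xax [-0.003 -0.002 -1.   ] F [ 0.036 -1.437  1.185] w 37.1 q [ 0.538  0.417  1.505 -0.     1.223 -0.11 ]
```

View pics/w17.png

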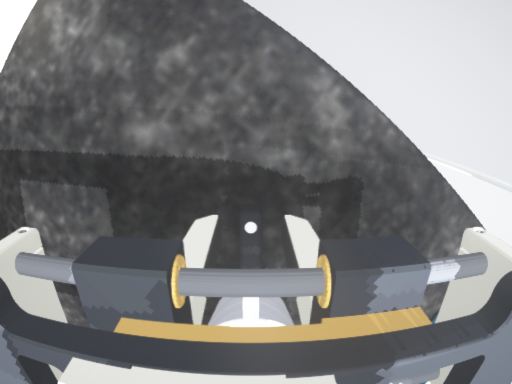

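Centred. Close and lift.

Emit:
{"api": "step_arm", "payload": {"motion": [[0, 0, 0, 0, 0, 0], [0, 0, 0, 0, 0, 0], [0, 0, 0, 0, 0, 0], [0, 0, 0, 0, 0, 0], [0, 0, 0, 0, 0, 0], [0, 0, 0, 0, 0, 0]], "gripper": 0}}

```text
t: 16.7
ee_pos: [530.8, 377.5, 31.4]
tool_rot: [0.72, 1.448, -0.718]
force: [-0.1, 1.2, 2.9]
gripper_width: 12.0
```

```bash
python3 - <<'E'
from h import *
st()
im=cv2.imread("pics/s15.png")
E
```

```text
t 16.70 pos [530.787 377.524  31.429] yaw(deg) 37.22 xax [ 0.001  0.001 -1.   ] F [-0.09   1.185  2.883] w 12.0 q [ 0.54   0.417  1.502  0.     1.221 -0.11 ]
```

Emit:
{"api": "step_arm", "payload": {"motion": [[-0.01, 0, 0, 0, 0, 0], [-0.02, 0, 0, 0, 0, 0], [-0.03, 0, 0, 0, 0, 0], [-0.035, 0, 0, 0, 0, 0], [-0.035, 0, 0, 0, 0, 0], [-0.025, 0, 0, 0, 0, 0], [-0.01, 0, 0, 0, 0, 0]]}}

```text
t: 17.28
ee_pos: [532.0, 378.2, 201.7]
tool_rot: [0.723, 1.445, -0.714]
force: [0.8, 0.5, -0.4]
gripper_width: 11.6
```

```bash
python3 - <<'E'
from h import *
plan([573.3,-130,190],-64.5,amax=6.9)
E
```

```text
t 17.28 pos [531.979 378.17  201.703] yaw(deg) 37.21 xax [ 0.006  0.004 -1.   ] F [ 0.769  0.549 -0.385] w 11.6 q [ 0.539  0.272  1.358  0.     1.504 -0.11 ]
rows 15 total turn [ 1.775 -0.006 -0.006]
[0.0007, -0.0183, 0.0286, 0.1183, -0.0004, -0.0004]
[0.0007, -0.0148, 0.0306, 0.1183, -0.0004, -0.0004]
[0.0007, -0.0111, 0.0321, 0.1183, -0.0004, -0.0004]
[0.0007, -0.0072, 0.0332, 0.1183, -0.0004, -0.0004]
[0.0007, -0.0032, 0.0338, 0.1183, -0.0004, -0.0004]
[0.0007, 0.0008, 0.034, 0.1183, -0.0004, -0.0004]
[0.0008, 0.0048, 0.0336, 0.1183, -0.0004, -0.0004]
[0.0008, 0.0087, 0.0328, 0.1183, -0.0004, -0.0004]
[0.0008, 0.0126, 0.0316, 0.1183, -0.0004, -0.0004]
[0.0008, 0.0162, 0.0299, 0.1183, -0.0004, -0.0004]
[0.0008, 0.0196, 0.0278, 0.1183, -0.0004, -0.0004]
[0.0008, 0.0228, 0.0252, 0.1183, -0.0004, -0.0004]
[0.0008, 0.0256, 0.0224, 0.1183, -0.0004, -0.0004]
[0.0008, 0.028, 0.0192, 0.1183, -0.0004, -0.0004]
[0.0008, 0.0301, 0.0158, 0.1183, -0.0004, -0.0004]
```

Emit:
{"api": "step_arm", "payload": {"motion": [[0, -0.01, 0.015, 0.06, 0, 0], [0, -0.016, 0.03, 0.118, 0, 0], [0, -0.0125, 0.0315, 0.118, 0, 0], [0, -0.009, 0.033, 0.118, 0, 0], [0, -0.005, 0.0335, 0.118, 0, 0], [0.001, -0.001, 0.034, 0.118, 0, 0], [0.001, 0.003, 0.034, 0.118, 0, 0], [0.001, 0.007, 0.033, 0.118, 0, 0], [0.001, 0.011, 0.032, 0.118, 0, 0], [0.001, 0.0145, 0.0305, 0.118, 0, 0]]}}

```text
t: 18.12
ee_pos: [558.1, 53.2, 189.3]
tool_rot: [1.551, 0.945, -1.554]
force: [0.2, -0.7, -1.5]
gripper_width: 11.6
```

Emit:
{"api": "step_arm", "payload": {"motion": [[0.001, 0.018, 0.029, 0.118, 0, 0], [0.001, 0.021, 0.0265, 0.118, 0, 0], [0.001, 0.024, 0.024, 0.118, 0, 0], [0.001, 0.027, 0.021, 0.118, 0, 0], [0.001, 0.029, 0.0175, 0.118, 0, 0], [0.001, 0.015, 0.008, 0.06, 0, 0], [0, 0, 0, 0, 0, 0], [0, 0, 0, 0, 0, 0]]}}

```text
t: 18.78
ee_pos: [572.2, -132.2, 183.2]
tool_rot: [1.972, 0.45, -1.976]
force: [0.1, 1.0, -1.5]
gripper_width: 12.2
```

```bash
python3 - <<'E'
from h import *
snap("w18");snap("s18","scene");plan([573.3,-130,100],-64.5)
im=cv2.imread("pics/s18.png");cv2.imwrite("pics/s18c.png",cv2.resize(im[130:300,150:320],(600,600),interpolation=cv2.INTER_CUBIC))
E
```

```text
t 18.88 pos [ 572.645 -130.602  183.786] yaw(deg) -64.22 xax [-0.001  0.001 -1.   ] F [-0.227  0.096 -1.187] w 11.8 q [-0.312  0.116  1.568  0.     1.46   0.809]
rows 3 total turn [0.005 0.001 0.001]
[0.0279, -0.0, -0.0003, 0.0016, 0.0003, 0.0005]
[0.0279, -0.0001, -0.0003, 0.0016, 0.0003, 0.0005]
[0.0279, -0.0001, -0.0003, 0.0016, 0.0003, 0.0005]
```

View pics/s18c.png

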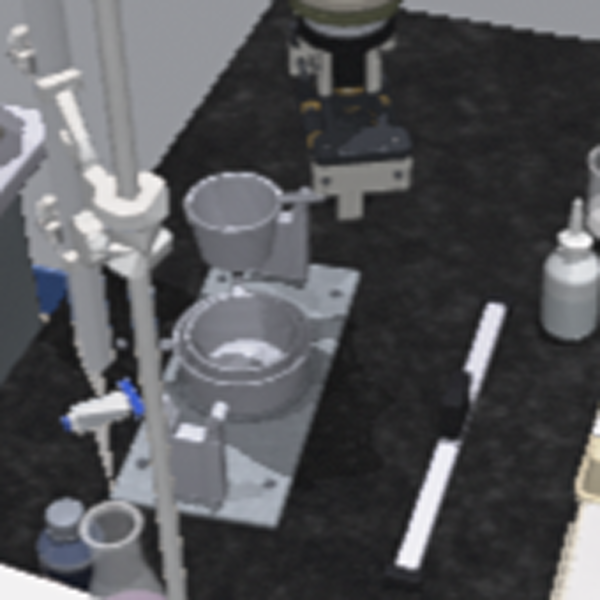

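View pics/w18.png

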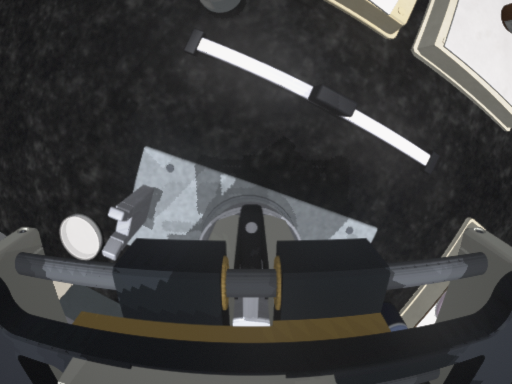

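Emit:
{"api": "step_arm", "payload": {"motion": [[0.02, 0, -0.0005, 0.004, 0, 0], [0.03, 0, -0.0005, 0, 0, 0], [0.025, 0, 0, 0, 0, 0], [0.01, 0, 0, 0, 0, 0], [0, 0, 0, 0, 0, 0], [0, 0, 0, 0, 0, 0]]}}

```text
t: 19.38
ee_pos: [573.9, -130.2, 99.8]
tool_rot: [1.974, 0.448, -1.975]
force: [0.9, -0.0, -0.2]
gripper_width: 12.1
```

```bash
python3 - <<'E'
from h import *
s,Rm=st();im,p=snap("s19","scene");plan([573.3,-130,48],-64.5)
c=s["ee_pos"]+91.9*Rm[:,2]
u,v=proj(p,[c[0],c[1],60]);print(c,u,v)
for (cx,cy,z,r,col) in [(c[0],c[1],s["ee_pos"][2]-31.4+52,38,(0,0,255)),(490,-168.8,62,49,(0,255,0)),(491,-169,56,60,(255,0,0))]:
    for a in np.linspace(0,2*np.pi,60):
        q=proj(p,[cx+r*np.cos(a),cy+r*np.sin(a),z]);cv2.circle(im,(int(round(q[0])),int(round(q[1]))),0,col,-1)
cv2.imwrite("pics/s19c.png",cv2.resize(im[170:270,180:280],(600,600),interpolation=cv2.INTER_NEAREST))
E
```

```text
t 19.38 pos [ 573.892 -130.177   99.773] yaw(deg) -64.46 xax [-0.001  0.    -1.   ] F [ 0.865 -0.039 -0.171] w 12.1 q [-0.31   0.186  1.648  0.     1.308  0.815]
t 19.43 pos [ 574.867 -130.733  101.082] yaw(deg) -64.48 xax [ 0.002 -0.    -1.   ] F [ 0.045  0.079 -0.685] w 11.5 q [-0.311  0.185  1.647  0.     1.308  0.815]
2 rows each [0.0265, -0.0007, 0.0006] dist 53
[ 490.974 -169.804   99.824] 219.153683054763 224.89661195071807
```

View pics/s19c.png

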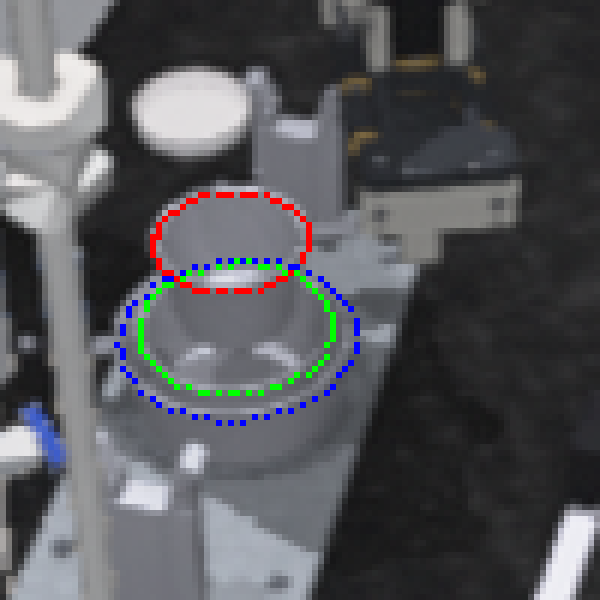

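Emit:
{"api": "step_arm", "payload": {"motion": [[0.018, -0.0005, 0.0005, 0, 0, 0], [0.018, -0.0005, 0.0005, 0, 0, 0], [0.01, 0, 0, 0, 0, 0], [0, 0, 0, 0, 0, 0], [0, 0, 0, 0, 0, 0]]}}

```text
t: 19.85
ee_pos: [573.0, -130.7, 54.4]
tool_rot: [1.975, 0.446, -1.975]
force: [0.2, 0.0, -0.5]
gripper_width: 12.1
```

Emit:
{"api": "step_arm", "payload": {"motion": [[0.003, 0, 0, 0, 0, 0], [0.002, 0, 0, 0, 0, 0], [0.002, 0, 0, 0, 0, 0], [0, 0, 0, 0, 0, 0]]}}

```text
t: 20.18
ee_pos: [573.5, -130.8, 47.4]
tool_rot: [1.976, 0.445, -1.973]
force: [-0.0, 0.5, 3.0]
gripper_width: 11.8
```

Emit:
{"api": "step_arm", "payload": {"motion": [[0.002, 0, 0, 0, 0, 0], [0, 0, 0, 0, 0, 0], [0, 0, 0, 0, 0, 0]]}}

```text
t: 20.43
ee_pos: [574.1, -130.6, 46.0]
tool_rot: [1.978, 0.445, -1.972]
force: [2.8, 1.8, 5.5]
gripper_width: 11.9
```

```bash
python3 - <<'E'
from h import *
s,Rm=st();im,p=snap("s20","scene")
cv2.imwrite("pics/s20c.png",cv2.resize(im[170:270,180:280],(600,600),interpolation=cv2.INTER_NEAREST))
E
```

```text
t 20.43 pos [ 574.107 -130.576   46.021] yaw(deg) -64.55 xax [ 0.003 -0.    -1.   ] F [2.841 1.756 5.515] w 11.9 q [-0.311  0.244  1.687  0.001  1.208  0.815]
```

View pics/s20c.png

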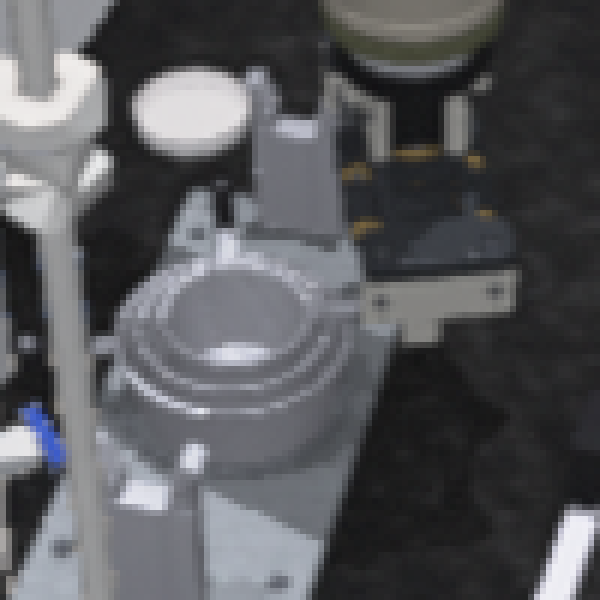

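Emit:
{"api": "step_arm", "payload": {"motion": [[0, 0, 0, 0, 0, 0], [0, 0, 0, 0, 0, 0], [0, 0, 0, 0, 0, 0], [-0.01, 0, 0, 0, 0, 0], [-0.03, 0, 0, 0, 0, 0], [-0.04, 0, 0, 0, 0, 0], [-0.04, 0, 0, 0, 0, 0]], "gripper": 0.4}}

```text
t: 21.07
ee_pos: [571.3, -130.3, 165.1]
tool_rot: [1.973, 0.448, -1.979]
force: [1.2, 0.1, 0.4]
gripper_width: 37.3
```

```bash
python3 - <<'E'
from h import *
snap("w21")
im,p=load("w18")
for n,u,v,z in [("c1",196,43,7),("c2",427,160,7),("tab",332,100,56)]: print(n,onz(p,u,v,z,True))
plan([660,-230,150],1)
E
```

```text
c1 [679.608 -10.266   7.   ]
c2 [ 686.302 -335.312    7.   ]
tab [ 681.023 -168.964   56.   ]
t 21.12 pos [ 576.24  -131.834  176.285] yaw(deg) -64.55 xax [ 0.011 -0.003 -1.   ] F [ 2.871 -1.681  6.227] w 37.3 q [-0.312  0.118  1.579 -0.     1.433  0.815]
rows 10 total turn [-1.144 -0.003 -0.011]
[0.0028, 0.0124, -0.0033, -0.1144, -0.0003, -0.0011]
[0.0027, 0.0127, -0.0019, -0.1144, -0.0003, -0.0011]
[0.0027, 0.0129, -0.0004, -0.1144, -0.0003, -0.0011]
[0.0027, 0.0128, 0.0011, -0.1144, -0.0003, -0.0011]
[0.0027, 0.0126, 0.0025, -0.1144, -0.0003, -0.0011]
[0.0027, 0.0123, 0.0039, -0.1144, -0.0003, -0.0011]
[0.0027, 0.0117, 0.0053, -0.1144, -0.0003, -0.0011]
[0.0027, 0.0111, 0.0066, -0.1144, -0.0003, -0.0011]
[0.0026, 0.0102, 0.0078, -0.1144, -0.0003, -0.0011]
[0.0026, 0.0093, 0.009, -0.1144, -0.0003, -0.0011]
```

View pics/w21.png

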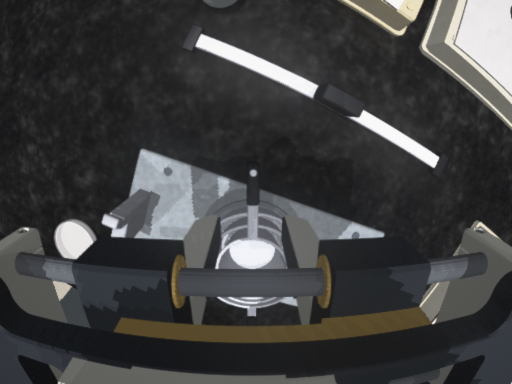

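Emit:
{"api": "step_arm", "payload": {"motion": [[-0.004, 0.008, 0.001, -0.115, 0, 0], [-0.004, 0.01, 0.002, -0.115, 0, 0], [-0.004, 0.01, 0.004, -0.115, 0, 0], [-0.004, 0.009, 0.006, -0.115, 0, 0], [-0.004, 0.008, 0.008, -0.115, 0, 0], [-0.004, 0.006, 0.01, -0.115, 0, 0], [-0.004, 0.004, 0.012, -0.115, 0, 0], [-0.004, 0.002, 0.014, -0.115, 0, 0], [-0.004, 0, 0.018, -0.115, 0, 0], [-0.004, 0, 0.02, -0.115, 0, 0]], "gripper": 0.6}}

```text
t: 21.95
ee_pos: [575.5, -256.0, 205.2]
tool_rot: [1.187, 1.223, -1.187]
force: [-0.1, 0.6, -0.4]
gripper_width: 55.7
```

Emit:
{"api": "step_arm", "payload": {"motion": [[0, 0, 0, 0, 0, 0], [0, 0, 0, 0, 0, 0]]}}

```text
t: 22.12
ee_pos: [575.6, -256.6, 205.1]
tool_rot: [1.195, 1.218, -1.194]
force: [0.1, -0.4, -0.2]
gripper_width: 55.7
```

```bash
python3 - <<'E'
from h import *
st();snap("w22")
E
```

```text
t 22.12 pos [ 575.64  -256.574  205.083] yaw(deg) 1.13 xax [ 0.001 -0.    -1.   ] F [ 0.068 -0.438 -0.186] w 55.7 q [-0.501  0.217  1.416  0.     1.508 -0.52 ]
```

View pics/w22.png

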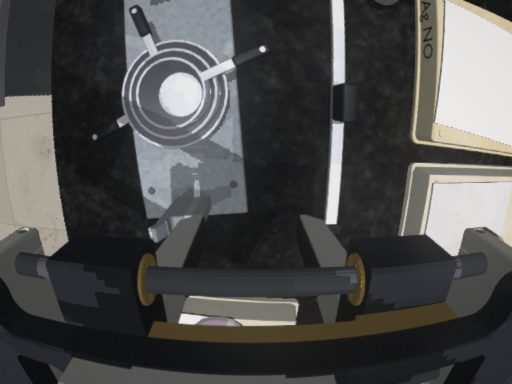

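```bash
python3 - <<'E'
from h import *
im,p=load("w22")
for n,z,Rr,rad in [("L",56,58.5,60),("M",62,47.5,52),("S",68,36.5,42)]:
    for dz in (-4,0,4):
        c,r,k,_=rim(im,p,176,93,rad,z+dz,Rr,thr=150);print(n,z+dz,c,"r %.2f n%d"%(r,k))
# bar white
def bar(tag,box):
    im,p=load(tag);g=cv2.cvtColor(im,cv2.COLOR_BGR2GRAY)
    x0,y0,x1,y1=box;ys,xs=np.nonzero(g[y0:y1,x0:x1]>200);P=castpts(p,np.c_[xs+x0,ys+y0].astype(float),12)
    vx,vy,cx,cy=cv2.fitLine(P[:,:2].astype(np.float32),cv2.DIST_HUBER,0,.01,.01).ravel()
    a=np.degrees(np.arctan2(vy,vx));t=(P[:,:2]-[cx,cy])@[vx,vy];n=(P[:,:2]-[cx,cy])@[-vy,vx]
    print(tag,"ang",a,"c",cx,cy,"x at y=-172: %.1f"%(cx+(-172-cy)*vx/vy),"n pct",np.percentile(n,[2,98]),"ends",P[np.argmin(t)],P[np.argmax(t)])
bar("w22",(322,5,352,224));bar("w18",(195,25,435,170));bar("w21",(195,25,440,170))
for tag,box in (("w22",(322,70,366,140)),("w21",(305,75,375,130))):
    im,_=load(tag);x0,y0,x1,y1=box;cv2.imwrite(f"pics/{tag}t.png",cv2.resize(im[y0:y1,x0:x1],None,fx=8,fy=8,interpolation=cv2.INTER_NEAREST))
E
```

```text
L 52 [ 488.056 -169.023] r 61.22 n538
L 56 [ 489.145 -169.18 ] r 60.47 n544
L 60 [ 490.261 -169.352] r 59.69 n548
M 58 [ 490.787 -168.18 ] r 47.91 n462
M 62 [ 491.876 -168.349] r 47.31 n465
M 66 [ 492.971 -168.525] r 46.70 n468
S 64 [ 491.023 -167.469] r 36.84 n370
S 68 [ 492.124 -167.657] r 36.36 n370
S 72 [ 493.225 -167.846] r 35.88 n370
w22 ang -89.029434 c 683.3319 -190.65303 x at y=-172: 683.0 n pct [-6.349  6.437] ends [686.73  -46.743  12.   ] [ 691.949 -331.789   12.   ]
w18 ang -88.73609 c 683.3817 -157.34511 x at y=-172: 683.7 n pct [ -7.727 128.611] ends [682.936 -14.782  12.   ] [ 690.513 -332.603   12.   ]
w21 ang -88.78372 c 683.2698 -155.49292 x at y=-172: 683.6 n pct [ -7.49  123.264] ends [675.142 -15.257  12.   ] [ 684.888 -332.798   12.   ]
```

View pics/w22t.png

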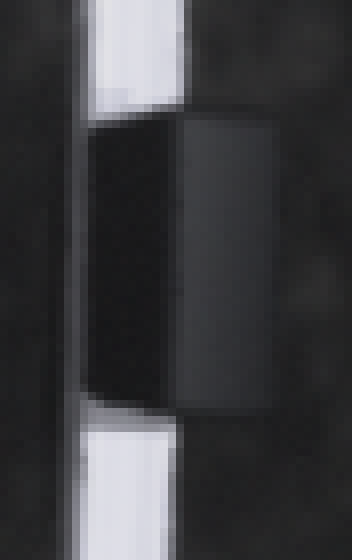

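View pics/w21t.png

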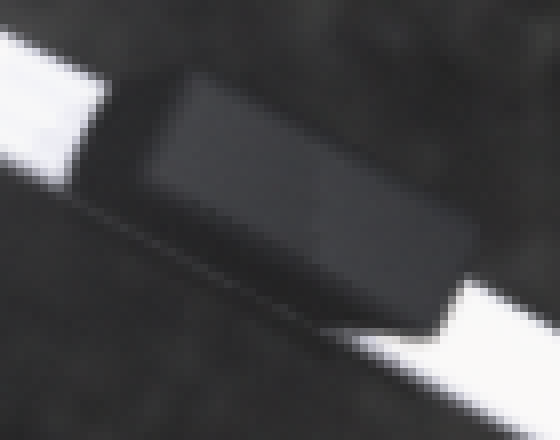

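```bash
python3 - <<'E'
from h import *
_,p=load("w22");_,q=load("w21")
print(onz(p,349.6,102.2,56,True),onz(q,343.7,100.1,56,True),tri([ray(p,349.6,102.2,True),ray(q,343.7,100.1,True)]))
# white bar ends mid
# bar ends in w21 pixel
print("ends",onz(q,203,38,13,True),onz(q,437,160,13,True), onz(p,331,223,12,True))
plan([683.5,-172,110],1.1)
E
```

```text
[ 682.975 -173.575   56.   ] [ 682.773 -173.352   56.   ] (array([ 682.932, -173.5  ,   55.752]), [np.float64(0.1386589216774983), np.float64(0.13865892167730498)])
ends [684.011 -19.588  13.   ] [ 688.691 -331.351   13.   ] [ 686.278 -331.751   12.   ]
t 22.17 pos [ 575.709 -255.623  204.695] yaw(deg) 1.13 xax [ 0.  0. -1.] F [-0.918  0.959  0.782] w 55.7 q [-0.499  0.217  1.417  0.     1.508 -0.519]
5 rows each [0.0189, 0.0219, -0.0163] dist 166
```

Emit:
{"api": "step_arm", "payload": {"motion": [[0.012, 0.0215, -0.0165, 0, 0, 0], [0.02, 0.0215, -0.0165, 0, 0, 0], [0.02, 0.0215, -0.0165, 0, 0, 0], [0.02, 0.0215, -0.0165, 0, 0, 0], [0.02, 0.0215, -0.0165, 0, 0, 0], [0, 0, 0, 0, 0, 0], [0, 0, 0, 0, 0, 0]]}}

```text
t: 22.75
ee_pos: [680.5, -167.6, 109.4]
tool_rot: [1.19, 1.226, -1.194]
force: [-0.2, 0.2, 1.1]
gripper_width: 55.7
```

```bash
python3 - <<'E'
from h import *
snap("w23");plan([683,-173.5,17],1.1)
E
```

```text
t 22.80 pos [ 680.888 -169.111  111.491] yaw(deg) 1.36 xax [-0.002  0.001 -1.   ] F [ 1.525 -0.559  0.345] w 55.7 q [-0.316  0.469  1.28  -0.     1.395 -0.34 ]
rows 3 total turn [ 0.005 -0.001  0.002]
[0.0315, 0.0007, 0.0015, 0.0015, -0.0002, 0.0007]
[0.0315, 0.0007, 0.0015, 0.0015, -0.0002, 0.0007]
[0.0315, 0.0007, 0.0015, 0.0015, -0.0002, 0.0007]
```

View pics/w23.png

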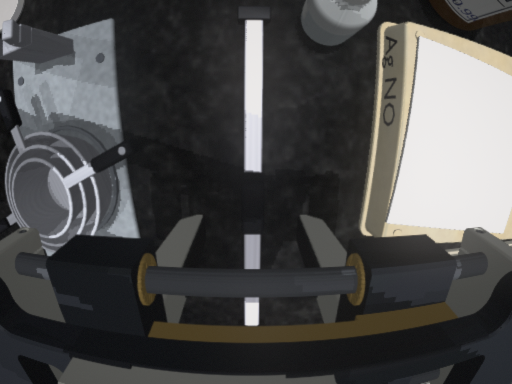

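Emit:
{"api": "step_arm", "payload": {"motion": [[0.0315, 0.0007, 0.0015, 0, 0, 0], [0.0315, 0.0007, 0.0015, 0, 0, 0], [0.0305, 0.0005, 0.001, 0, 0, 0], [0, 0, 0, 0, 0, 0], [0, 0, 0, 0, 0, 0]]}}

```text
t: 23.22
ee_pos: [681.6, -174.8, 18.5]
tool_rot: [1.192, 1.222, -1.195]
force: [0.2, 0.4, -0.0]
gripper_width: 55.9
```

Emit:
{"api": "step_arm", "payload": {"motion": [[0, 0, 0, 0, 0, 0], [0, 0, 0, 0, 0, 0], [0, 0, 0, 0, 0, 0], [0, 0, 0, 0, 0, 0], [0, 0, 0, 0, 0, 0], [0, 0, 0, 0, 0, 0], [0, 0, 0, 0, 0, 0]], "gripper": 0}}

```text
t: 23.8
ee_pos: [683.5, -174.7, 19.6]
tool_rot: [1.192, 1.22, -1.192]
force: [-1.6, 0.1, 4.2]
gripper_width: 17.7
```

```bash
python3 - <<'E'
from h import *
st();snap("w24")
E
```

```text
t 23.80 pos [ 683.529 -174.665   19.614] yaw(deg) 1.34 xax [ 0. -0. -1.] F [-1.598  0.074  4.245] w 17.7 q [-0.323  0.565  1.326 -0.     1.25  -0.346]
```

View pics/w24.png

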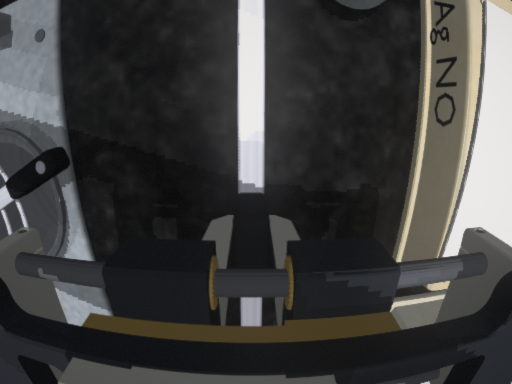

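Emit:
{"api": "step_arm", "payload": {"motion": [[-0.01, 0, 0, 0, 0, 0], [-0.02, 0, 0, 0, 0, 0], [-0.03, 0, 0, 0, 0, 0], [-0.03, 0, 0, 0, 0, 0], [-0.03, 0, 0, 0, 0, 0], [-0.015, 0, 0, 0, 0, 0], [0, 0, 0, 0, 0, 0]]}}

```text
t: 24.43
ee_pos: [686.1, -175.5, 160.0]
tool_rot: [1.194, 1.212, -1.187]
force: [0.9, 0.3, -0.1]
gripper_width: 17.7
```

```bash
python3 - <<'E'
from h import *
obs={"w2":((210,0),[(150,172),(182,278),(680,78),(700,155)]),"w1b":((133,0),[(150,17),(125,92),(688,188),(670,265)])}
for tag,(o,q) in obs.items():
    im,p=load(tag)
    px=[((a+.5)/2.6-.5+o[0],(b+.5)/2.6-.5+o[1]) for a,b in q]
    X=np.array([onz(p,*c,109,True) for c in px]);k1=(X[0]+X[1])/2;k2=(X[2]+X[3])/2;d=k1-k2
    print(tag,k1,k2,"mid",(k1+k2)/2,"len %.1f ang %.2f"%(np.hypot(*d[:2]),np.degrees(np.arctan2(d[1],d[0]))))
snap("w25");s,Rm=st()
c,sn=np.cos(np.radians(5.7)),np.sin(np.radians(5.7))
print(plan([620,-172,152],5.7))
E
```

```text
w2 [476.253 -27.675 109.   ] [ 502.106 -299.691  109.   ] mid [ 489.179 -163.683  109.   ] len 273.2 ang 95.43
w1b [473.849 -31.126 109.   ] [ 500.804 -303.71   109.   ] mid [ 487.326 -167.418  109.   ] len 273.9 ang 95.65
t 24.48 pos [ 684.745 -175.061  156.536] yaw(deg) 1.34 xax [ 0.004 -0.001 -1.   ] F [ 0.73   0.072 -1.588] w 18.2 q [-0.323  0.445  1.227  0.     1.465 -0.346]
t 24.48 pos [ 684.745 -175.061  156.536] yaw(deg) 1.34 xax [ 0.004 -0.001 -1.   ] F [ 0.73   0.072 -1.588] w 18.2 q [-0.323  0.445  1.227  0.     1.465 -0.346]
rows 2 total turn [-0.076  0.002 -0.004]
[0.0021, -0.0323, -0.0023, -0.0381, 0.0008, -0.0021]
[0.0022, -0.0322, -0.0035, -0.0381, 0.0008, -0.0021]
None
```

View pics/w25.png

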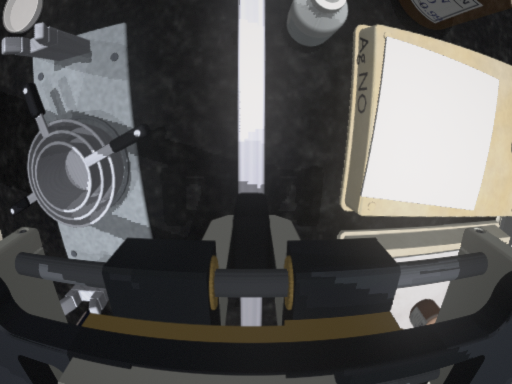

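Emit:
{"api": "step_arm", "payload": {"motion": [[0, -0.015, 0, -0.019, 0, 0], [0, -0.03, 0, -0.019, 0, 0], [0, -0.036, -0.002, -0.019, 0, 0], [0, -0.036, -0.003, -0.019, 0, 0], [0, -0.036, -0.003, 0, 0, 0], [0, -0.028, -0.003, 0, 0, 0], [0, -0.014, -0.001, 0, 0, 0], [0, 0, 0, 0, 0, 0], [0, 0, 0, 0, 0, 0], [0, 0, 0, 0, 0, 0]]}}

```text
t: 25.32
ee_pos: [488.0, -176.9, 152.9]
tool_rot: [1.136, 1.256, -1.136]
force: [0.1, -0.1, -2.0]
gripper_width: 17.8
```

```bash
python3 - <<'E'
from h import *
im,p=snap("w26");im2,_=snap("s26","scene");plan([489.3,-168.2,140],5.7)
cv2.imwrite("pics/s26c.png",cv2.resize(im2[140:300,160:320],(600,600),interpolation=cv2.INTER_CUBIC))
E
```

```text
t 25.42 pos [ 488.474 -176.97   153.353] yaw(deg) 5.72 xax [-0.001  0.    -1.   ] F [-0.742  0.521 -2.223] w 17.9 q [-0.446 -0.047  1.79   0.     1.399 -0.546]
1 rows each [0.0134, 0.0017, -0.0086] dist 16
```

View pics/w26.png

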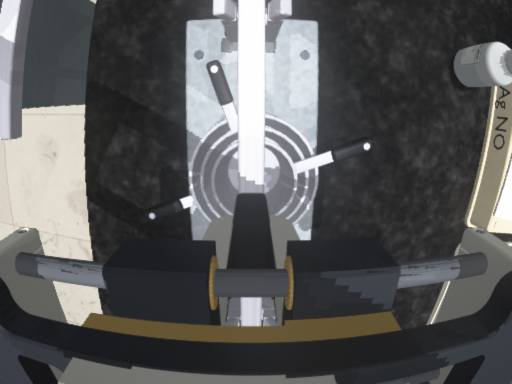

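View pics/s26c.png

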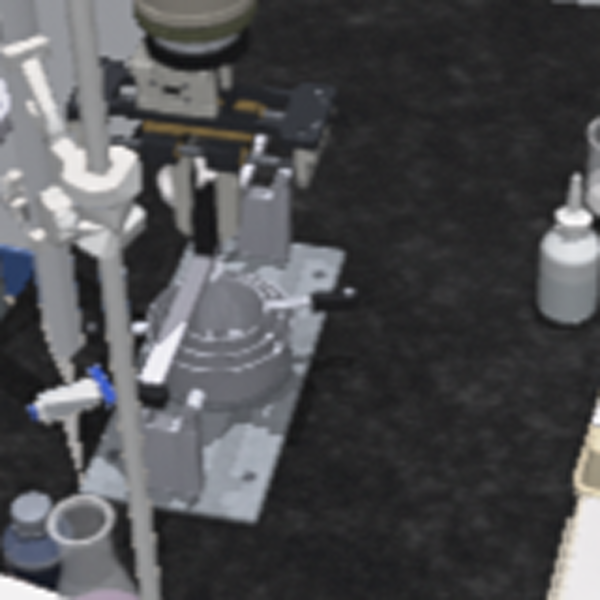

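Emit:
{"api": "step_arm", "payload": {"motion": [[0.005, 0.0005, -0.0045, 0, 0, 0], [0.01, 0.0005, -0.0045, 0, 0, 0], [0.008, 0, 0, 0, 0, 0], [0.003, 0, 0, 0, 0, 0], [0, 0, 0, 0, 0, 0], [0, 0, 0, 0, 0, 0]]}}

```text
t: 25.92
ee_pos: [487.7, -167.9, 127.5]
tool_rot: [1.135, 1.256, -1.136]
force: [-0.1, -0.5, 0.3]
gripper_width: 17.9
```

```bash
python3 - <<'E'
from h import *
im,p=snap("w27");im2,_=snap("s27","scene");plan([489.3,-168.2,98],5.7)
cv2.imwrite("pics/s27c.png",cv2.resize(im2[140:300,160:320],(600,600),interpolation=cv2.INTER_CUBIC))
cv2.imwrite("pics/w27c.png",cv2.resize(im[0:160,150:350],None,fx=4,fy=4,interpolation=cv2.INTER_CUBIC)[:600])
E
```

```text
t 26.02 pos [ 488.188 -168.249  128.365] yaw(deg) 5.69 xax [ 0. -0. -1.] F [-0.168  0.034 -1.169] w 17.7 q [-0.431 -0.035  1.826 -0.     1.35  -0.53 ]
1 rows each [0.0304, 0.0011, 0.0001] dist 30
```

View pics/w27c.png

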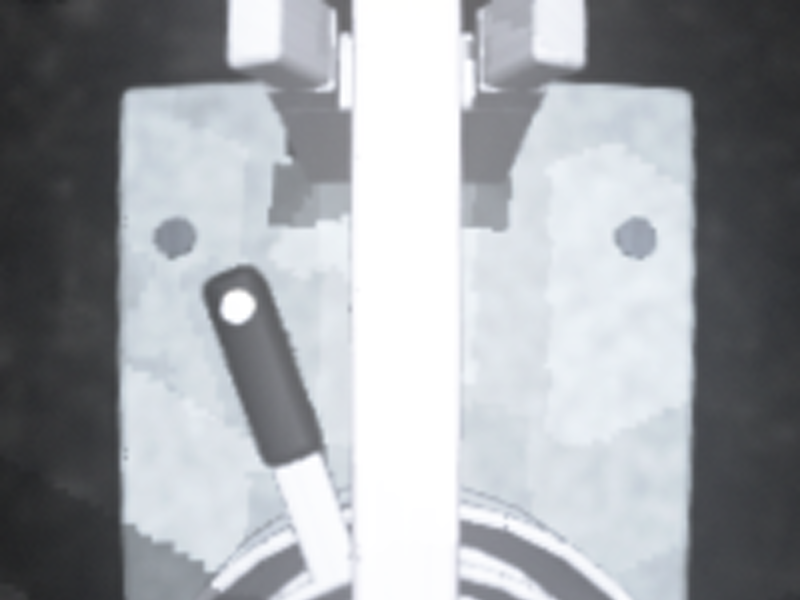

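View pics/s27c.png

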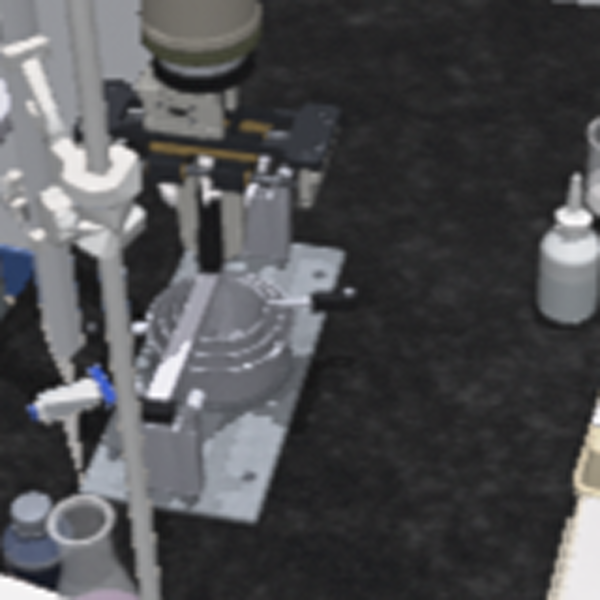

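Emit:
{"api": "step_arm", "payload": {"motion": [[0.008, 0.0005, 0, 0, 0, 0], [0.008, 0, 0, 0, 0, 0], [0.006, 0, 0, 0, 0, 0], [0.004, 0, 0, 0, 0, 0], [0, 0, 0, 0, 0, 0], [0, 0, 0, 0, 0, 0]]}}

```text
t: 26.52
ee_pos: [488.1, -167.9, 101.5]
tool_rot: [1.136, 1.256, -1.136]
force: [0.3, 0.7, -1.2]
gripper_width: 17.7
```

```bash
python3 - <<'E'
from h import *
im,p=snap("w28");st();im2,_=snap("s28","scene")
cv2.imwrite("pics/s28c.png",cv2.resize(im2[140:300,160:320],(600,600),interpolation=cv2.INTER_CUBIC))
cv2.imwrite("pics/w28c.png",cv2.resize(im[0:160,150:350],None,fx=4,fy=4,interpolation=cv2.INTER_CUBIC)[:600])
E
```

```text
t 26.57 pos [ 488.4   -168.018  101.992] yaw(deg) 5.69 xax [-0.  0. -1.] F [ 0.44  -0.486 -0.447] w 17.9 q [-0.431 -0.007  1.849  0.     1.3   -0.53 ]
```

View pics/w28c.png

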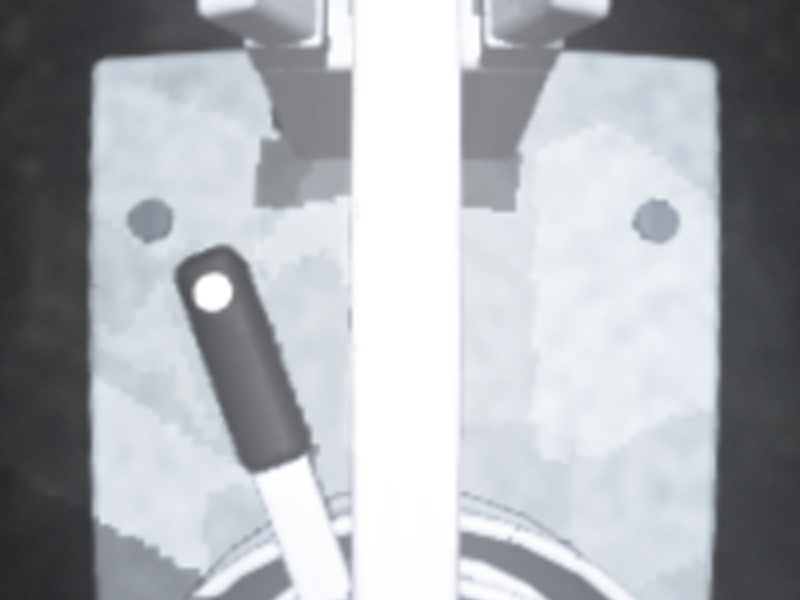

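View pics/s28c.png

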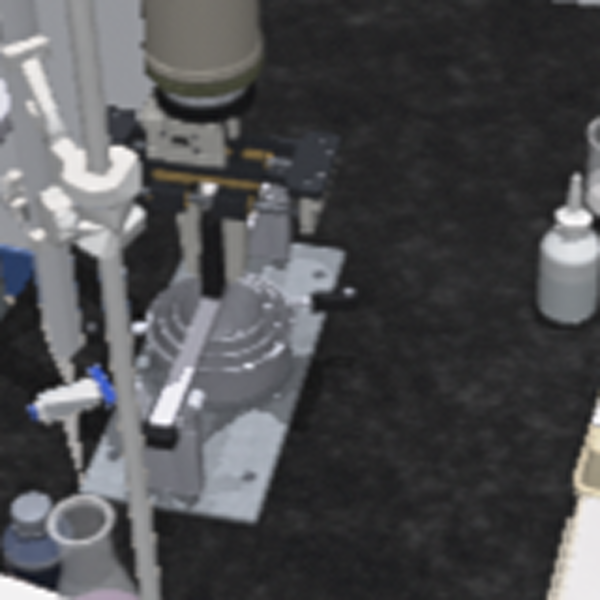

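Bar is inside both forks. Ease down the last millimetres, then release.

Emit:
{"api": "step_arm", "payload": {"motion": [[0.002, 0, 0, 0, 0, 0], [0.0015, 0, 0, 0, 0, 0], [0, 0, 0, 0, 0, 0], [0, 0, 0, 0, 0, 0]]}}

```text
t: 26.95
ee_pos: [488.4, -168.0, 98.5]
tool_rot: [1.136, 1.255, -1.136]
force: [-0.7, -0.1, -0.8]
gripper_width: 17.8
```

Emit:
{"api": "step_arm", "payload": {"motion": [[0.001, 0, 0, 0, 0, 0], [0.001, 0, 0, 0, 0, 0], [0, 0, 0, 0, 0, 0], [0, 0, 0, 0, 0, 0]]}}

```text
t: 27.28
ee_pos: [488.7, -168.1, 97.5]
tool_rot: [1.136, 1.254, -1.135]
force: [-3.2, 0.7, 6.7]
gripper_width: 17.6
```

Emit:
{"api": "step_arm", "payload": {"motion": [[0, 0, 0, 0, 0, 0], [0, 0, 0, 0, 0, 0], [0, 0, 0, 0, 0, 0], [0, 0, 0, 0, 0, 0], [-0.01, 0, 0, 0, 0, 0], [-0.03, 0, 0, 0, 0, 0], [-0.04, 0, 0, 0, 0, 0], [-0.04, 0, 0, 0, 0, 0], [-0.02, 0, 0.01, 0, 0, 0], [0, 0, 0, 0, 0, 0]], "gripper": 0.5}}

```text
t: 28.12
ee_pos: [492.3, -180.2, 244.2]
tool_rot: [1.136, 1.243, -1.132]
force: [1.4, -0.1, 0.7]
gripper_width: 46.5
```

Emit:
{"api": "step_arm", "payload": {"motion": [[-0.005, -0.02, 0.02, 0, 0, 0], [-0.005, -0.025, 0.025, 0, 0, 0], [0, -0.025, 0.025, 0, 0, 0], [0, -0.02, 0.02, 0, 0, 0], [0, 0, 0, 0, 0, 0], [0, 0, 0, 0, 0, 0]]}}

```text
t: 28.62
ee_pos: [407.9, -277.2, 246.2]
tool_rot: [1.138, 1.254, -1.138]
force: [-0.2, 0.0, -0.1]
gripper_width: 46.9
```

```bash
python3 - <<'E'
from h import *
im,p=snap("w29");st();im2,_=snap("s29","scene");im3,_=snap("t29","top")
cv2.imwrite("pics/s29c.png",cv2.resize(im2[140:300,160:320],(600,600),interpolation=cv2.INTER_CUBIC))
cv2.imwrite("pics/t29c.png",cv2.resize(im3[115:260,130:390],(780,435),interpolation=cv2.INTER_CUBIC))
E
```

```text
t 28.67 pos [ 408.529 -276.403  246.233] yaw(deg) 5.60 xax [-0.     0.001 -1.   ] F [-0.197  0.178 -0.298] w 46.5 q [-0.699 -0.171  1.736  0.     1.578 -0.797]
```

View pics/w29.png

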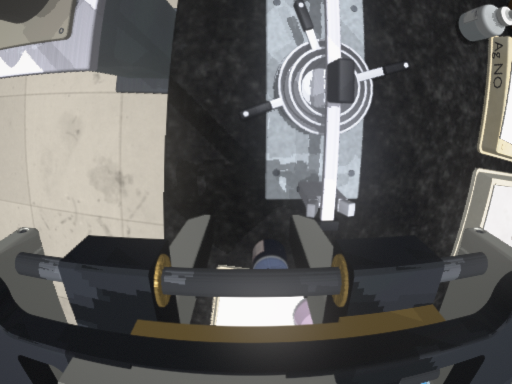

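View pics/s29c.png

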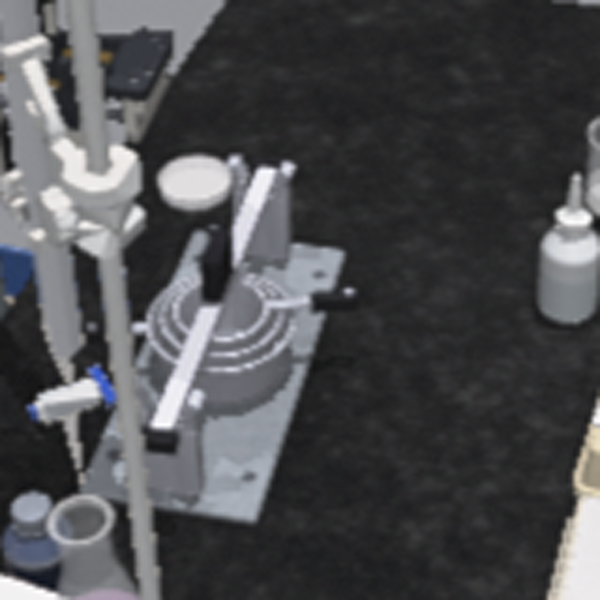

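View pics/t29c.png

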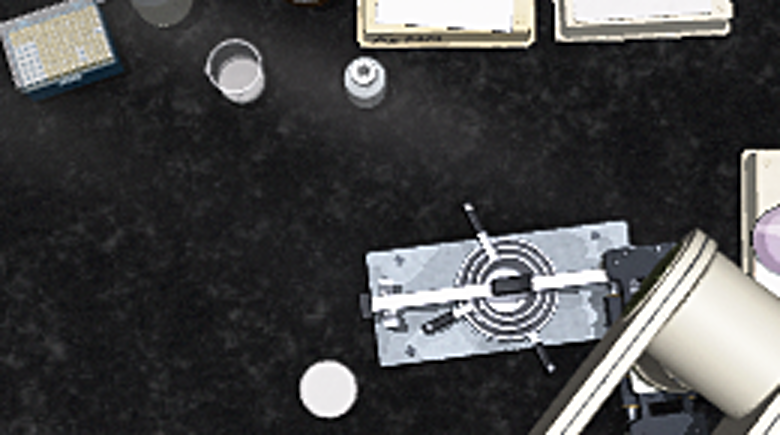

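```bash
python3 - <<'E'
from h import *
im,p=load("w29");im2,q=load("s29")
cv2.imwrite("pics/a.png",cv2.resize(im[40:230,290:380],None,fx=3.1,fy=3.1,interpolation=cv2.INTER_CUBIC))
cv2.imwrite("pics/b.png",cv2.resize(im2[180:270,190:250],None,fx=6.6,fy=6.6,interpolation=cv2.INTER_CUBIC))
E
```

```text
(no output)
```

View pics/a.png

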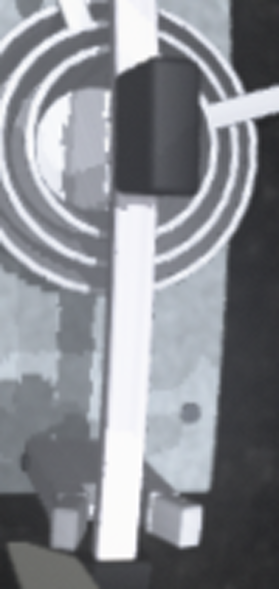

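View pics/b.png

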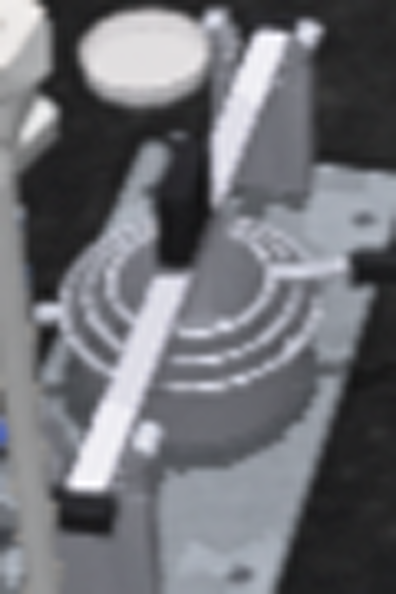

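Emit:
{"api": "step_arm", "payload": {"motion": [[-0.005, 0, -0.035, 0, 0, 0], [-0.005, 0, -0.038, 0, 0, 0], [-0.005, 0, -0.038, 0, 0, 0], [0, 0, -0.03, 0, 0, 0], [0, 0, -0.02, 0, 0, 0], [0, 0, 0, 0, 0, 0], [0, 0, 0, 0, 0, 0]]}}

```text
t: 29.35
ee_pos: [393.3, -114.7, 261.7]
tool_rot: [1.133, 1.256, -1.132]
force: [-0.2, -0.3, 0.5]
gripper_width: 46.9
```

```bash
python3 - <<'E'
from h import *
st();snap("w30")
E
```

```text
t 29.35 pos [ 393.294 -114.723  261.736] yaw(deg) 5.93 xax [ 0.001 -0.    -1.   ] F [-0.164 -0.315  0.517] w 46.9 q [-0.409 -0.42   1.908 -0.     1.652 -0.513]
```

View pics/w30.png

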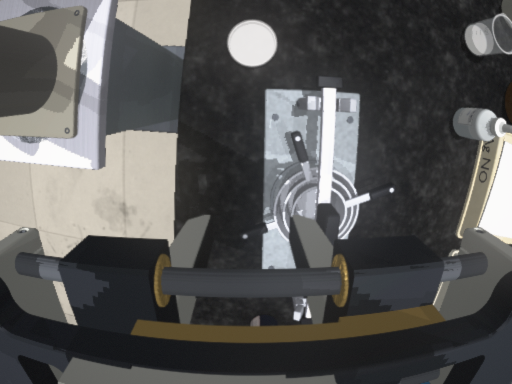

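```bash
python3 - <<'E'
from h import *
_,a=load("w29");_,b=load("w30");im2,q=load("s29")
print("k2 end",tri([ray(a,326.5,220,True),ray(q,203.5,253.8)]))
print("k1 end",tri([ray(b,329,88,True),ray(q,230.2,184.6)]))
u=np.array([-.0985,.9951])
for s in (159,-159):
    X=[489+u[0]*s,-167+u[1]*s,90];print("expected",X,proj(a,X,True),proj(b,X,True),proj(q,X))
for z in (90,100): print(z,onz(a,326.5,220,z,True),onz(b,329,88,z,True))
# tilt via bar width top: handle angles
X=[489,-167,134];print("tab top exp",proj(a,X,True),proj(b,X,True))
# fan angles by dots
for n,(u1,v1),z in (("L",(245,237),61),("M",(298,138),67),("S",(391,190),73)):
    d=onz(b,u1,v1,z,True)[:2]-[490.5,-168.5];print(n,np.hypot(*d),np.degrees(np.arctan2(d[1],d[0]))%360)
for n,(u1,v1),z in (("L",(246,115),61),("M",(300,6),67),("S",(406,66),73)):
    d=onz(a,u1,v1,z,True)[:2]-[490.5,-168.5];print(n,np.hypot(*d),np.degrees(np.arctan2(d[1],d[0]))%360)
for n,z,Rr,rad in [("L",56,58.5,54),("M",62,47.5,43),("S",68,36.5,34)]:
    im,p=load("w29");print(n,rim(im,p,326,86,rad,z,Rr,thr=170)[:3])
E
```

```text
k2 end (array([ 505.07 , -324.154,   92.666]), [np.float64(1.113066023488715), np.float64(1.1130660234887388)])
k1 end (array([471.818, -10.683,  93.88 ]), [np.float64(1.5171468400763966), np.float64(1.517146840076447)])
expected [np.float64(473.3385), np.float64(-8.7791), 90] [328.44  -45.947] [328.398  87.287] [231.307 185.12 ]
expected [np.float64(504.6615), np.float64(-325.22090000000003), 90] [326.35  219.605] [309.96  316.824] [202.876 254.814]
90 [ 504.942 -325.711   90.   ] [474.147  -9.491  90.   ]
100 [ 501.76  -321.904  100.   ] [471.57  -10.409 100.   ]
tab top exp [345.09   79.514] [330.107 232.93 ]
L 103.90648697455497 206.48036302482336
M 103.13807017252694 113.6748909168751
S 104.70626922834673 24.279616149984772
L 103.6644087071673 206.63024191750847
M 101.60496158086563 114.79085226682368
S 105.29071677890674 23.59876013365708
L (array([ 491.562, -169.275]), np.float64(58.63160901186982), np.int64(588))
M (array([ 491.736, -168.398]), np.float64(47.828792005376194), np.int64(506))
S (array([ 491.211, -168.277]), np.float64(36.53520158759123), np.int64(382))
```

```bash
python3 - <<'E'
from h import *
st();print(sign_off())
E
```

```text
t 29.40 pos [ 393.242 -115.632  261.606] yaw(deg) 5.84 xax [ 0. -0. -1.] F [ 0.671 -0.702  0.214] w 46.3 q [-0.411 -0.419  1.908 -0.     1.652 -0.513]
the job is handed in; nothing more can be done
None
```

I stood the largest casserole in the ring, nested the middle one and then the smallest in it, and lowered the drop bar into both keeper notches, tab up. I signed off at t = 29.4 s with the gripper clear of everything.

**Nest:** All three rims fitted as circles of the right size at their fully seated heights (56, 62 and 68 mm). Their centres agree within about 1 mm, at about (491.5, −168.6).

**Handles:** They point to about 206°, 114° and 24°, roughly 90° apart, which is well over three finger-widths.

**Bar:** It touched down within 0.1 mm of the height predicted for the notch bottoms. With two views, the top of the bar came out at 92.7 mm at one end and 93.9 mm at the other, against 90 expected. That 3–4 mm disagreement is more than the stated 2 mm calibration. However, the pixel positions match a fully dropped bar to within about 1 px.

**Bystanders:** I checked these only by eye in the last pictures. The dish, beaker and dropper bottle look untouched. The dark bottle showed only partly; no move went near it.

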